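# Unlock the transport bar and load the press die

### The arm

A 6-joint arm with a two-finger parallel gripper is mounted at the origin on the work surface. World frame = base frame: x ahead of the robot, y to its left, z up, the work surface at z = 0. Lengths are in m, angles in rad, forces in N, time in s.
With the tool pointing down it reaches from about 0.35 to 0.975 m from the base axis. Payload 4.9 kg.
Tool frame: the origin (TCP) lies between the finger pads; the fingertips stand 14 mm ahead of it and the grasp point (between the pads) lies 5 mm behind it (manip.finger_overhang is the distance from the TCP to the fingertips, in m); z points along the fingers, y is the line along which they close (so a half turn about z gives the same grasp; the last joint's range is limited). The gripper opens to 85 mm and grips with 20 to 120 N. Pads are 22 mm wide; open, the fingers measure 114 mm over their backs; the gripper's body (76 mm by 85 mm) begins 54 mm behind the grasp point. The pads swing forward as they close: fully open they stand 13 mm farther back than shut.
Start: joints at [-1.393, 0.053, 1.613, -0, 1.476, -0.119], TCP at [0.183, -0.598, 0.21] pointing down, gripper open.
Joint ranges: [-3.01, 3.01], [-1.01, 2.22], [0.06, 2.58], [-1.02, 4.17], [0.09, 2.62], [-3.14, 3.14]. Speed limits (rad/s): [2.57, 2.57, 3.14, 3.14, 3.14, 3.14].

### API

Orientations are given as a unit quaternion [w, x, y, z].
In Python, from plant import manip, grab_frame gives the robot as it stands.
- The arm moves only by the tool servo_tool, never from a script. Its argument "deltas" is a list that holds one entry, the list of rows, each a list of 5 numbers: the opening in per cent of the stroke, from 0 (shut) to 100 (fully open), then the shift along the world's x, y, z in m, then the turn about the world's z in degrees. A call has exactly 8 rows; each row shifts and turns the commanded pose from where the row before left it; what a row does not reach is not made up. A row lasts 1/10 s, in which the tool goes at most 50 mm and 8.59 degrees, less where a joint would pass 70% of its speed; a pose out of reach is approached as far as the arm can. A call is refused whole if a number of a shift passes 0.05 or a number of a turn 8.59, either way. A call with a gripper value outside its range is refused whole. The fingers move at their own pace and stop on an object; the grip force is fixed at half the most. Time passes only in rows, so rows that do not move let the fingers close, or fill a call up. It gives the time, the measured TCP pose, the force, the opening and the grip force at its end, in the units of the state.
- manip.state(): the state, without advancing time (a new reading comes with each control period).
- grab_frame(name): name is "scene" or "top" or "wrist"; returns a dict with "pixels" (480x640x3 uint8, red, green, blue), "z_map" (480x640 float32, m along the optical axis (not along the pixel's ray), 0 where there is no reading), "fx", "fy", "cx", "cy" (pixels), "rvec" (rotation vector, rad) and "tvec" (3), from world to camera coordinates, as OpenCV has them; the wrist camera has in their place "T_tool_cam" (4x4, takes a point from camera to tool coordinates, whose origin is the TCP and whose axes are the flange's). Camera axes: x right, y down, z forward; pixel columns grow to the right and rows downward; lengths in m; the calibration is good to about 2 mm. A picture is of the moment at which its call begins: read the wrist's pose just before it.
- manip.job_done(): hands the job in; it is judged then, once.
The state is a dict: "time": time; "joint_pos": joint angles; "joint_vel": joint speeds; "joint_efforts": joint torques, N m; "tool_pos": TCP position; "tool_rot": TCP orientation; "contact_force": force on the tool from outside, world axes, zero at the start; "ft_torque": the same for the moment, N m; "gripper_width": opening from 0.0 (shut) to 1.0 (fully open); "grasp_force": force on a finger pad.
Only numpy, scipy, OpenCV 4.12 (cv2) and the standard library are available. Lean on these libraries where they do the work, as an engineer would, in place of code of your own. Each camera call takes 0.05 s, during which the arm holds its last target. There are 200 camera calls.

### The job

Make the press die ready. First swing the yellow latch arm out until it clicks home in its end detent, then lift the front end of the aluminium bar over the red lip, draw it out endwise from under the blue bridge and lay it in both saddles of the cradle, roughly centred. Finally put every blank flat and fully down into a die cavity of its own outline (any free one), and leave the oil bottle, gauge and wrench alone.

Things in the scene. Friction and masses are not known exactly. Their poses are not given: they have to be found in the camera images.
- die: dark steel die plate fixed to the bench, 110 wide (x) x 323 long (y, -162 to +161) x 24 mm thick; origin: centre of its underside. In its top face (deck) five cavities, each 6 mm deep, lie in a row along y at x = 0. A red lip crosses the row at the -y end, a blue bridge stands at the +y end; beyond the lip is the yellow latch arm, its top face 22 mm above the deck.
- lip (a point): middle of the red lip's top edge, 10 mm above the deck, at die y = -121 mm; the lip is 60 mm wide (x) and 8 mm thick (y)
- bridge (a point): middle of the inner edge of the blue bridge's roof, on its underside 26 mm above the deck, at die y = 116 mm; the roof runs on to y = 161, 6 mm thick; walls 26 mm apart inside, 46 mm wide outside; a back stop closes it at y = 153 mm
- bar: aluminium slotted extrusion, black end caps, 20 x 20 x 260 mm, about 0.15 kg, loose; origin at its centre, long axis y. It starts on the deck over the cavities, parallel to the die's y: tail (+y end) 32 mm under the bridge with 6 mm of room above, front (-y end) 5 mm behind the lip. Raise the front over the lip, then draw it towards the die's -y until the tail clears the bridge.
- bar_front (a point): middle of the lower edge of the bar's front (-y) end
- latch (a joint): yellow latch arm on a vertical hinge; 0 = folded across the bar's way out (starts 0 to 0.25), grows counter-clockwise seen from above to the end stop, 1.9 rad, pointing outwards. A spring detent resists with up to 0.4 N m (5 N at the post) from 1.2 to 1.65 rad and may push it back; let go beyond 1.75 rad it snaps to the end stop and stays there.
- latch_post (a point): black round upright post on the latch arm, 12 mm across, 32 mm tall above the arm's flat top, 85 mm from the hinge; the point is 14 mm below its top, 18 mm above the arm's top face, and 64 mm above the bench
- latch_hinge (a point): on the latch arm's vertical hinge axis, at the same height as latch_post; fixed to the die at x = 42, y = -146 mm
- cradle: fixed grey base, 60 (x) x 200 (y) x 12 mm, with two orange saddles centred 85 mm either side of its middle along y, each 20 mm long; their U slots run along y, are 28 mm wide, floor 30 mm above the bench, side walls 12 mm high. Origin: centre of its underside on the bench
- cradle_seat (a point): centre of the cradle at the height of the slot floors (30 mm above the bench); the bar's middle belongs above it
- mat: thin blue mat, 290 x 180 x 2 mm, fixed; origin on the bench, 20 mm off its middle along -x. The blanks start lying flat on it
- wrench: loose wrench, 160 mm, a bystander
- oil: yellow oil bottle, 44 mm across, 110 mm tall, a bystander; origin at its foot
- gauge: steel plug gauge standing upright, 44 mm across, 85 mm tall, a bystander; origin at its foot
- round_cavity1 (a point): centre of the mouth (deck height) of a round cavity, 41 mm across, 6 mm deep, 2 mm chamfer at its mouth
- round_cavity2 (a point): centre of the mouth (deck height) of a round cavity, 41 mm across, 6 mm deep, 2 mm chamfer at its mouth
- round_cavity3 (a point): centre of the mouth (deck height) of a round cavity, 41 mm across, 6 mm deep, 2 mm chamfer at its mouth
- square_cavity1 (a point): centre of the mouth (deck height) of a square cavity, 37 x 37 mm, 6 mm deep, 2 mm chamfer at its mouth, sides parallel to the die's x and y
- square_cavity2 (a point): centre of the mouth (deck height) of a square cavity, 37 x 37 mm, 6 mm deep, 2 mm chamfer at its mouth, sides parallel to the die's x and y
- disc1: round steel blank with a dark round mark on its top, 38 mm across, 16 mm thick, 0.14 kg, loose; origin at its centre, axis z; may be absent
- disc2: round steel blank with a dark round mark on its top, 38 mm across, 16 mm thick, 0.14 kg, loose; origin at its centre, axis z; may be absent
- disc3: round steel blank with a dark round mark on its top, 38 mm across, 16 mm thick, 0.14 kg, loose; origin at its centre, axis z; may be absent
- square1: square brass blank, 34 x 34 mm (x, y), 16 mm thick, 0.15 kg, loose; origin at its centre; may be absent
- square2: square brass blank, 34 x 34 mm (x, y), 16 mm thick, 0.15 kg, loose; origin at its centre; may be absent
There are look-alikes about, which are no part of the job. What is shaped like the disc1 but orange or purple is not meant. Leave any turquoise look-alike of the disc3 alone.

How it is judged:
By the outcome, as a careful person would: the job done as asked, in the order asked, and still so for the second after the job is handed in, with the robot touching nothing.
Of disc1, disc2, disc3, square1, square2 only 4 to 5 are there at a start; the rules pass over those that are not, and their reading is None.
At some moment in a run one of disc1, disc2, disc3, square1, square2 may be knocked a few centimetres aside while the robot is not near it.
Once in a run the grip may slacken for a moment while it holds something.
It also fails if it takes over 210 s, if anything falls off the work surface, if the arm or the gripper's body presses on something with over 40 N, if the wrist force passes 120 N, or if a joint passes its speed limit or range.

## Working session

There is one attempt and no reset: what is moved stays moved. The work goes in short steps, Python scripts to look and compute and a tool call to move; the robot and the scene stay as the last step left them, time stands still between calls to the robot, and variables do not carry over. Pictures are saved under pics/ and viewed, at most 14 in all, crops included, and the job is handed in when it is done.

Besides the shell and the picture viewer there is one more tool, called after "Request:" as name([rows], argument=value, ...), one row to a line, values as JSON. servo_tool: Moves the arm, as the interface text tells. Its arguments: {"type":"object","properties":{"deltas":{"type":"array"}},"required":["deltas"]}

```bash
mkdir -p pics
cat > h.py <<'E'
import numpy as np, cv2
from plant import manip, grab_frame
from scipy.spatial.transform import Rotation as R
def snap(n, name=None):
    s=manip.state(); f=grab_frame(n)
    K=np.array([[f['fx'],0,f['cx']],[0,f['fy'],f['cy']],[0,0,1.]])
    if n=='wrist':
        q=s['tool_rot']; T=np.eye(4); T[:3,:3]=R.from_quat([q[1],q[2],q[3],q[0]]).as_matrix(); T[:3,3]=s['tool_pos']
        M=T@f['T_tool_cam']
    else:
        Rm=cv2.Rodrigues(np.array(f['rvec'],float))[0]; M=np.eye(4); M[:3,:3]=Rm.T; M[:3,3]=-Rm.T@np.array(f['tvec']).ravel()
    f['K']=K; f['M']=M
    if name: cv2.imwrite('pics/'+name+'.png',f['pixels'][:,:,::-1])
    return f
def ray(f,u,v,z):
    d=f['M'][:3,:3]@np.array([(u-f['cx'])/f['fx'],(v-f['cy'])/f['fy'],1.]); o=f['M'][:3,3]
    return o+d*(z-o[2])/d[2]
def pt(f,u,v):
    z=float(f['z_map'][int(v),int(u)]); return (f['M']@np.array([(u-f['cx'])/f['fx']*z,(v-f['cy'])/f['fy']*z,z,1]))[:3]
def cloud(f):
    v,u=np.mgrid[:480,:640]; z=f['z_map']
    P=np.stack([(u-f['cx'])/f['fx']*z,(v-f['cy'])/f['fy']*z,z],-1)
    return P@f['M'][:3,:3].T+f['M'][:3,3]
def proj(f,p):
    c=np.linalg.inv(f['M'])@np.append(p,1); return f['K'][:2]@(c[:3]/c[2])
def st():
    s=manip.state(); print(round(s['time'],2),np.round(s['tool_pos'],4),'w',round(s['gripper_width'],3),'g',np.round(s['grasp_force'],1),'F',np.round(s['contact_force'],1),'j',np.round(s['joint_pos'],2), 'yaw',np.round(yaw(s),2))
def yaw(s):
    q=s['tool_rot']; m=R.from_quat([q[1],q[2],q[3],q[0]]).as_matrix(); return np.degrees(np.arctan2(m[1,1],m[0,1]))
E
python3 - <<'E'
from h import *
a=snap('top','top0'); b=snap('scene','scene0')
for f in (a,b): print(f['M'].round(3).tolist(), f['K'][0,0])
st()
E
```

```text
[[0.015, -0.984, 0.178, 0.298], [-1.0, -0.019, -0.018, 0.042], [0.021, -0.178, -0.984, 1.297], [0.0, 0.0, 0.0, 1.0]] 534.9466263822949
[[-0.375, 0.734, -0.566, 1.084], [0.927, 0.293, -0.233, 0.256], [-0.005, -0.612, -0.791, 0.849], [0.0, 0.0, 0.0, 1.0]] 447.72244382379137
0.1 [ 0.1827 -0.5971  0.2088] w 0.998 g 0.0 F [ 0.1  0.8 -0.3] j [-1.39  0.05  1.61  0.    1.48 -0.12] yaw -72.99
```

View pics/top0.png

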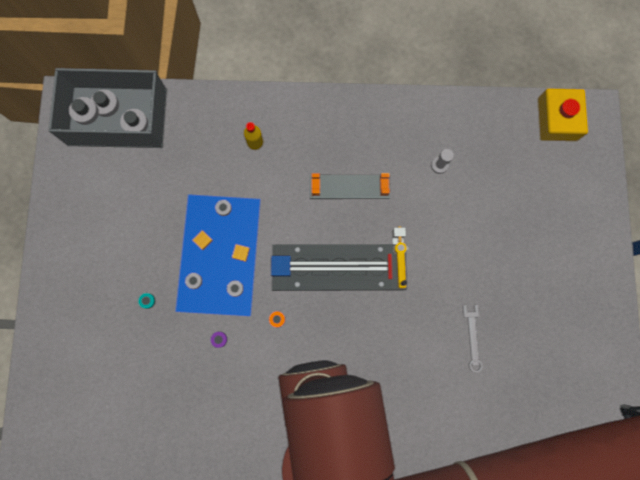

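View pics/scene0.png

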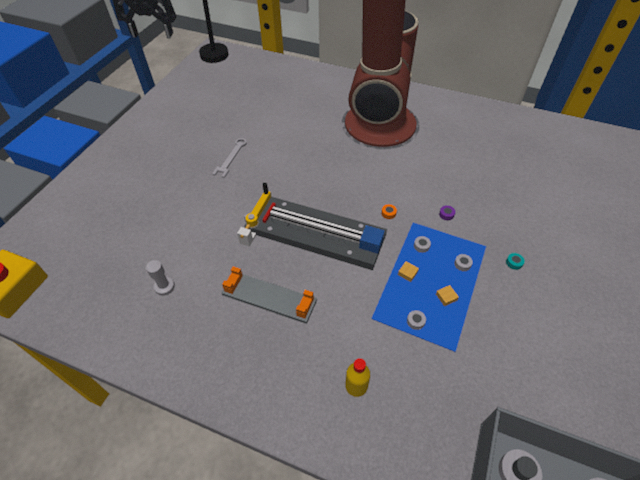

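Top view: grey blanks at (223,207), (193,281), (235,288), and brass squares at (202,240), (241,253), all on the blue mat. The die is at (340,267) with its lip at (390,265), bridge at (280,266), latch hinge at (400,247) and post at (404,283). The cradle is at (350,186). Look-alikes: turquoise (147,300), purple (219,340), orange (277,319), and grey rings in the bin at (82,108), (104,101), (133,120), which are not on the mat.

```bash
cat >> h.py <<'E'
def blobs(f,mask,z,amin=20):
    c,_=cv2.findContours(mask.astype(np.uint8),cv2.RETR_EXTERNAL,cv2.CHAIN_APPROX_NONE); o=[]
    for k in c:
        if cv2.contourArea(k)<amin: continue
        P=np.array([ray(f,u,v,z)[:2] for u,v in k[:,0].astype(float)])
        r=cv2.minAreaRect((P*1000).astype(np.float32)); b=k[:,0].mean(0)
        o.append((b.round(),np.array(r[0]).round(1),np.array(r[1]).round(1),round(r[2],1)))
    return o
E
python3 - <<'E'
from h import *
f=snap('top'); C=cloud(f); p=f['pixels']; hsv=cv2.cvtColor(p,cv2.COLOR_RGB2HSV); H,S,V=[hsv[...,i].astype(int) for i in range(3)]
v,u=np.mgrid[:480,:640]
mat=(H>95)&(H<125)&(S>150)&(u>170)&(u<268)&(v>185)
print('mat',blobs(f,mat,.002,500))
print('bridge',blobs(f,(H>95)&(H<125)&(S>120)&(u>268)&(u<300),.056,50))
print('lip',blobs(f,((H<6)|(H>174))&(S>120)&(u>380)&(u<400)&(v>245)&(v<290),.034,10))
reg=(u>175)&(u<262)&(v>195)&(v<315)
print('grey',blobs(f,reg&(S<60)&(V>110),.018,60))
print('sq',blobs(f,reg&(H>8)&(H<30)&(S>120),.018,60))
print('saddles',blobs(f,(u>300)&(u<400)&(v>165)&(v<205)&(H<25)&(S>150),.042,20))
print('latch',blobs(f,(H>18)&(H<32)&(S>150)&(u>390)&(u<415)&(v>225)&(v<300),.046,20))
d=(C[...,2]>.016)&(C[...,2]<.032)&(u>265)&(u<415)&(v>235)&(v<300)
print('die',blobs(f,d,.024,500), C[275,330],C[258,330])
print('post',blobs(f,(V<40)&(u>395)&(u<415)&(v>270)&(v<300),.075,5))
big=cv2.resize(p[190:320,170:430],None,fx=3,fy=3,interpolation=cv2.INTER_CUBIC); cv2.imwrite('pics/c1.png',big[:,:,::-1])
E
```

```text
mat [(array([218., 255.]), array([488.4, 273.4]), array([177.2, 287.4]), 87.5)]
bridge [(array([281., 266.]), array([455.7, 116.9]), array([44.9, 42.1]), 1.5)]
lip [(array([390., 266.]), array([ 461.9, -140.1]), array([ 7.2, 57.7]), 89.6)]
grey [(array([234., 288.]), array([404.6, 228.1]), array([33.3, 35.9]), 1.0), (array([193., 281.]), array([420.8, 327.5]), array([36.1, 34.6]), 47.0), (array([223., 207.]), array([602. , 264.9]), array([35.3, 34.1]), 2.6), (array([256., 245.]), array([487.1, 208.5]), array([288.7,  80.9]), 2.0), (array([179., 244.]), array([506.1, 361.1]), array([244.5,  24.4]), 3.6)]
sq [(array([240., 253.]), array([490.2, 217.3]), array([31.9, 31.1]), 76.9), (array([202., 240.]), array([519.8, 311. ]), array([32. , 28.7]), 46.6)]
saddles [(array([385., 183.]), array([ 663. , -127.9]), array([53.2, 20.6]), 3.1), (array([315., 184.]), array([659.4,  39.8]), array([52.8, 17.1]), 1.1)]
latch [(array([401., 264.]), array([ 470.7, -163.3]), array([ 23.9, 119.3]), 89.3)]
die [(array([337., 267.]), array([460.2, -18.9]), array([108.8, 322.3]), 1.0)] [0.43871385 0.00120503 0.02570576] [0.47955884 0.00174717 0.0263901 ]
post []
```

View pics/c1.png

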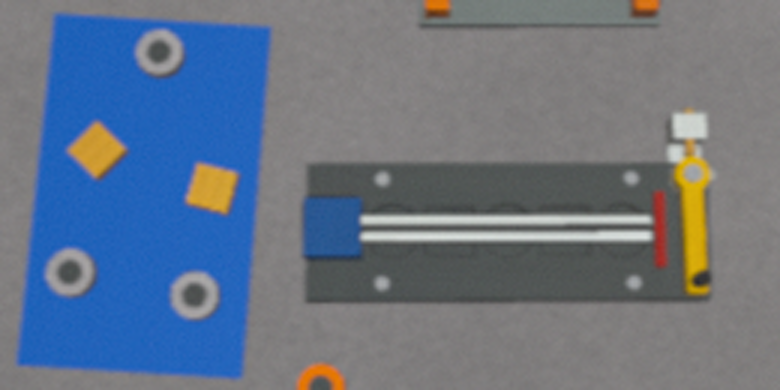

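Request:
servo_tool([
  [[100,0.025,0.046,0,-4],[100,0.025,0.046,0,-4],[100,0.025,0.046,0,-4],[100,0.025,0.046,0,-4],[50,0.025,0.046,0,0],[30,0.025,0.046,0,0],[30,0.025,0.046,0,0],[30,0.025,0.046,0,0]],
])

```text
time: 0.95
tool_pos: [0.3742, -0.2443, 0.2097]
tool_rot: [0.0, 1.0, 0.008, 0.0]
contact_force: [0.8, -0.7, 0.0]
gripper_width: 0.329
grasp_force: 0.0
```

Run:
```python
from h import *
st(); f=snap('wrist','w1'); t=snap('top')
print('post top cam', ray(t,403.3,282.7,.075), 'hinge', ray(t,400.5,247,.046))
for q in ([.42,-.17,.078],[.505,-.165,.046]): print(proj(f,q))
print(f['T_tool_cam'] if 'T_tool_cam' in f else '')
```

```text
0.95 [ 0.3742 -0.2443  0.2097] w 0.329 g 0.0 F [ 0.8 -0.7  0. ] j [-0.75 -0.4   2.01  0.    1.53  0.81] yaw -89.03
post top cam [ 0.41846435 -0.16567231  0.075     ] hinge [ 0.50617152 -0.16493199  0.046     ]
[229.77275318 160.69059346]
[227.41405545  55.76447059]
[[-3.28088993e-04 -9.57968145e-01 -2.86874406e-01  7.24732410e-02]
 [ 9.99999946e-01 -3.04921718e-04 -1.25433575e-04 -4.32560503e-04]
 [ 3.26871327e-05 -2.86874431e-01  9.57968193e-01 -1.63381221e-01]
 [ 0.00000000e+00  0.00000000e+00  0.00000000e+00  1.00000000e+00]]
```

View pics/w1.png

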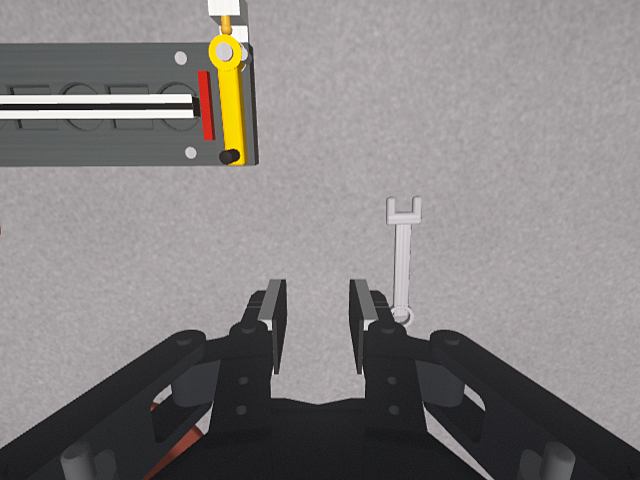

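The wrist view shows the black post at (227,156), the hinge at (225,51), the lip at (207,105), and the bar front at (197,106).

Request:
servo_tool([
  [[35,0.024,0.039,0,-1],[35,0.024,0.039,0,0],[35,0,0,-0.04,0],[35,0,0,-0.04,0],[35,0,0,-0.03,0],[35,0,0,-0.02,0],[35,0,0,-0.017,0],[35,0,0,0,0]],
])

```text
time: 1.85
tool_pos: [0.4193, -0.1675, 0.0598]
tool_rot: [-0.002, 1.0, -0.0, -0.003]
contact_force: [0.2, 0.6, -0.2]
gripper_width: 0.346
grasp_force: 0.0
```

Run:
```python
from h import *
st(); f=snap('wrist','w2')
# arc plan: hinge H, post radius .085, start angle th0 about 182 deg
H=np.array([.507,-.164]); a=np.radians(181+np.arange(0,16)*7.5)
P=H+.085*np.c_[np.cos(a),np.sin(a)]; print(P.round(4).tolist()); print(np.diff(P,axis=0).round(4).tolist())
```

```text
1.85 [ 0.4193 -0.1675  0.0598] w 0.346 g 0.0 F [ 0.2  0.6 -0.2] j [-0.54 -0.23  2.14 -0.    1.24  1.03] yaw -90.04
[[0.422, -0.1655], [0.4229, -0.1766], [0.4253, -0.1874], [0.429, -0.1979], [0.4341, -0.2078], [0.4405, -0.2169], [0.448, -0.2251], [0.4564, -0.2323], [0.4658, -0.2383], [0.4758, -0.2431], [0.4864, -0.2465], [0.4974, -0.2485], [0.5085, -0.249], [0.5196, -0.2481], [0.5304, -0.2457], [0.5409, -0.242]]
[[0.0009, -0.0111], [0.0024, -0.0109], [0.0038, -0.0105], [0.0051, -0.0099], [0.0063, -0.0091], [0.0075, -0.0082], [0.0085, -0.0072], [0.0094, -0.006], [0.0101, -0.0047], [0.0106, -0.0034], [0.0109, -0.002], [0.0111, -0.0005], [0.0111, 0.0009], [0.0109, 0.0024], [0.0105, 0.0038]]
```

View pics/w2.png

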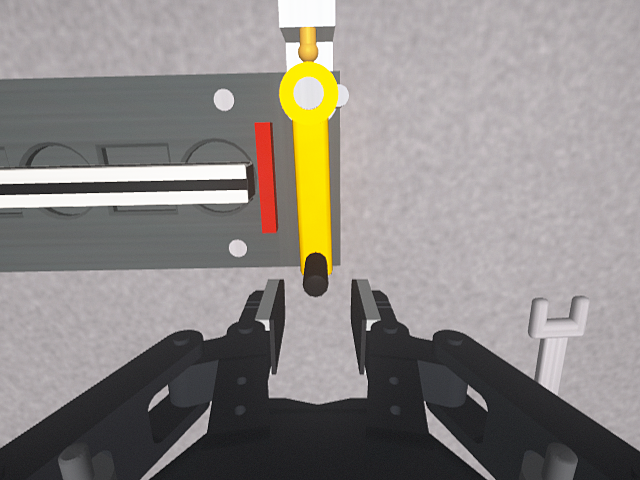

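Run:
```python
from h import *
f=snap('wrist'); p=f['pixels']; s=manip.state()
print(f['K'][0,0],proj(f,s['tool_pos']),'post',ray(f,316,285,.078),'hinge',ray(f,308,93,.048),ray(f,308,93,.05))
print('depth post',pt(f,316,285),pt(f,308,93),pt(f,313,200))
print('lip ends',ray(f,261,123,.034),ray(f,270,232,.034),'barfront',ray(f,248,165,.044),ray(f,248,204,.044))
```

```text
347.8812340808331 [319.29157112 276.51719804] post [ 0.42398778 -0.16708878  0.078     ] hinge [ 0.5092074  -0.16331754  0.048     ] [ 0.50902953 -0.16337085  0.05      ]
depth post [ 0.42364199 -0.16708409  0.07726987] [ 0.50901387 -0.16337555  0.05017608] [ 0.4571326  -0.16540145  0.04479775]
lip ends [ 0.49586636 -0.13823585  0.034     ] [ 0.43635869 -0.1405399   0.034     ] barfront [ 0.4752162  -0.13214785  0.044     ] [ 0.45484024 -0.13095123  0.044     ]
```

Request:
servo_tool([
  [[35,0.005,-0.011,0,7.5],[35,0.0024,-0.011,0,7.5],[35,0.0038,-0.0105,0,7.5],[35,0.005,-0.01,0,7.5],[35,0.0063,-0.009,0,7.5],[35,0.0075,-0.008,0,7.5],[35,0.0085,-0.007,0,7.5],[35,0.0094,-0.006,0,7.5]],
])

```text
time: 2.75
tool_pos: [0.4709, -0.2422, 0.0649]
tool_rot: [0.001, 0.865, 0.502, 0.001]
contact_force: [0.6, -1.0, -0.3]
gripper_width: 0.35
grasp_force: 0.0
```

Run:
```python
from h import *
st(); s=manip.state(); d=np.array(s['tool_pos'][:2])-[.5085,-.1635]; print(np.hypot(*d),np.degrees(np.arctan2(d[1],d[0]))%360)
```

```text
2.75 [ 0.4709 -0.2422  0.0649] w 0.35 g 0.0 F [ 0.6 -1.  -0.3] j [-0.62 -0.04  1.96 -0.    1.22 -0.1 ] yaw -29.72
0.0872150105783666 244.48661456982626
```

Request:
servo_tool([
  [[35,0.01,-0.004,-0.003,8],[35,0.0106,-0.003,-0.001,8],[35,0.011,-0.0015,0,8],[35,0.011,0,0,8],[35,0.011,0.001,0,8],[35,0.009,0.002,0,6],[35,0,0,0,0],[35,0,0,0,0]],
])

```text
time: 3.55
tool_pos: [0.5328, -0.2468, 0.0601]
tool_rot: [0.001, 0.603, 0.798, -0.0]
contact_force: [-0.0, 0.4, 0.9]
gripper_width: 0.35
grasp_force: 0.0
```

Run:
```python
from h import *
st(); s=manip.state(); d=np.array(s['tool_pos'][:2])-[.5085,-.1635]; print(np.hypot(*d),np.degrees(np.arctan2(d[1],d[0]))%360)
f=snap('wrist','w3')
```

```text
3.55 [ 0.5328 -0.2468  0.0601] w 0.35 g 0.0 F [-0.   0.4  0.9] j [-0.56  0.1   1.82 -0.    1.22 -0.84] yaw 15.88
0.08680507986833805 286.2357270229211
```

View pics/w3.png

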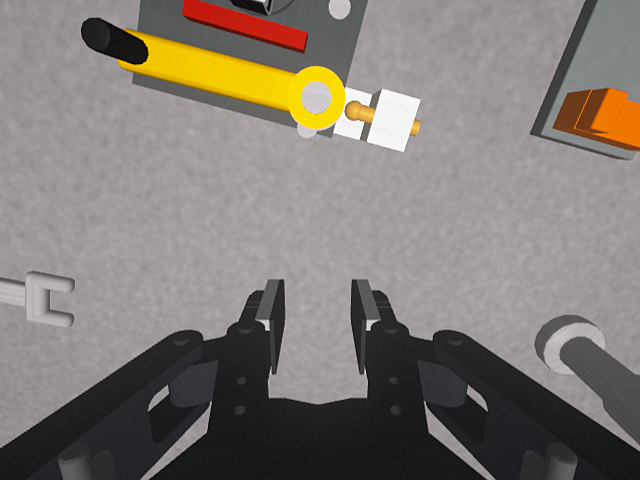

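The latch did not move: post still at (115,40), arm still folded. The open fingertips evidently passed above it. I'll read the tip height from the depth map.

Run:
```python
from h import *
f=snap('wrist'); T=f['T_tool_cam']
for u,v in ((280,282),(280,300),(270,283),(358,283),(358,340),(365,300),(283,360)):
    z=float(f['z_map'][v,u]); print((u,v),round(z,4),(T@np.array([(u-f['cx'])/f['fx']*z,(v-f['cy'])/f['fy']*z,z,1]))[:3].round(4))
t=snap('top'); print(pt(f,100,35),pt(f,316,97))
```

```text
(280, 282) 0.1476 [ 0.0113 -0.0163 -0.028 ]
(280, 300) 0.1385 [ 0.0083 -0.0153 -0.0383]
(270, 283) 0.1461 [ 0.0115 -0.0203 -0.0294]
(358, 283) 0.1456 [ 0.0117  0.0166 -0.0299]
(358, 340) 0.1279 [-0.0008  0.0145 -0.0521]
(365, 300) 0.1305 [ 0.0121  0.0174 -0.0456]
(283, 360) 0.2622 [-0.0933 -0.0264  0.0603]
[ 0.42456392 -0.16594493  0.07734341] [ 0.50735198 -0.16261041  0.05030111]
```

Request:
servo_tool([
  [[0,0,0,0,0],[0,0,0,0,0],[0,0,0,0,0],[0,0,0,0,0],[0,0,0,0,0],[0,0,0,0,0],[0,0,0,0,0],[0,0,0,0,0]],
])

```text
time: 4.5
tool_pos: [0.5323, -0.2462, 0.0589]
tool_rot: [-0.0, 0.602, 0.799, -0.0]
contact_force: [0.4, 0.9, -0.6]
gripper_width: -0.001
grasp_force: 0.0
```

Run:
```python
from h import *
print(manip.finger_overhang,[a for a in dir(manip) if a[0]!='_'])
st(); f=snap('wrist'); s=snap('scene'); T=f['T_tool_cam']
p=f['pixels'].astype(int); 
for v in range(255,340,6):
    z=float(f['z_map'][v,312]); print(v,p[v,312],(T@np.array([(312-f['cx'])/f['fx']*z,(v-f['cy'])/f['fy']*z,z,1]))[:3].round(4))
q=proj(s,np.array(manip.state()['tool_pos'])); print(q)
a=f['pixels'][200:420,200:440]; b=s['pixels']; u,v=q.astype(int); b=b[max(v-80,0):v+60,u-80:u+80]
im=np.hstack([cv2.resize(a,(400,367)),cv2.resize(b,(400,367),interpolation=cv2.INTER_CUBIC)]); cv2.imwrite('pics/c2.png',im[:,:,::-1])
```

```text
0.014 ['IKError', 'finger_overhang', 'job_done', 'state']
4.5 [ 0.5323 -0.2462  0.0589] w -0.001 g 0.0 F [ 0.4  0.9 -0.6] j [-0.56  0.1   1.82 -0.    1.21 -0.84] yaw 16.01
255 [166 159 161] [-0.0088 -0.0041  0.0594]
261 [164 160 161] [-0.0136 -0.0042  0.0605]
267 [167 162 164] [-0.0172 -0.0041  0.0585]
273 [171 166 169] [-0.022  -0.0042  0.0593]
279 [96 95 95] [ 0.012  -0.0027 -0.0264]
285 [91 91 92] [ 0.0118 -0.0026 -0.0319]
291 [89 92 92] [ 0.0118 -0.0026 -0.0374]
297 [91 90 92] [ 0.0117 -0.0025 -0.0425]
303 [91 92 92] [ 0.0122 -0.0024 -0.0481]
309 [91 90 92] [ 0.0114 -0.0024 -0.0512]
315 [91 92 95] [ 0.0115 -0.0023 -0.0556]
321 [212 215 213] [ 0.0105 -0.0023 -0.0579]
327 [228 230 228] [ 0.0087 -0.0023 -0.0587]
333 [28 31 32] [ 0.0078 -0.0022 -0.061 ]
339 [32 29 30] [ 0.0077 -0.0022 -0.0643]
[213.80454009 210.8545008 ]
```

View pics/c2.png

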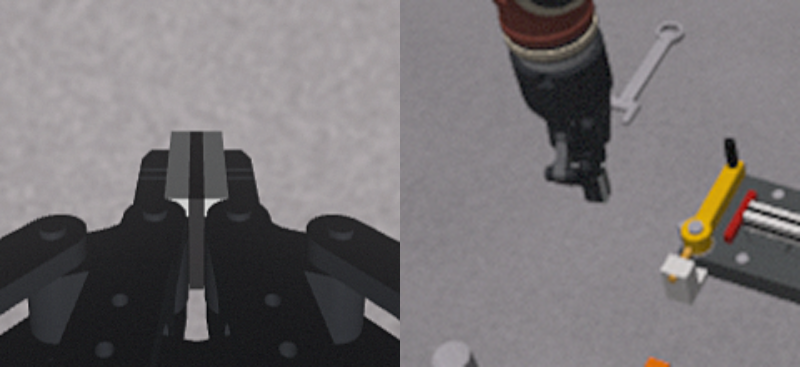

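Run:
```python
from h import *
s=snap('scene'); C=cloud(s); t=np.array(manip.state()['tool_pos']); print(t)
d=np.hypot(C[...,0]-t[0],C[...,1]-t[1]); m=(d<.03)&(C[...,2]>.02)&(C[...,2]<.14)
P=C[m]; v,u=np.nonzero(m); o=np.argsort(P[:,2])[:12]
for i in o: print(u[i],v[i],P[i].round(4))
```

```text
[ 0.53228926 -0.24619092  0.05889025]
215 206 [ 0.5351 -0.2359  0.083 ]
216 206 [ 0.5345 -0.2336  0.0833]
216 205 [ 0.5325 -0.2345  0.0843]
217 203 [ 0.5264 -0.2354  0.0846]
214 206 [ 0.5384 -0.2359  0.0864]
210 206 [ 0.542  -0.2442  0.0867]
215 205 [ 0.5351 -0.2351  0.0867]
217 202 [ 0.5256 -0.2353  0.0872]
211 206 [ 0.5419 -0.2414  0.0878]
209 206 [ 0.5442 -0.2451  0.0886]
215 204 [ 0.5338 -0.2355  0.0886]
214 205 [ 0.5376 -0.2358  0.0891]
```

Both cameras put the shut fingertips at z≈0.085 with the reported TCP at 0.059, so the tips really sit about 26 mm above the reported TCP rather than 14 mm below it. I'll use this measured offset. Now going back to the post.

Request:
servo_tool([
  [[35,0,0,0.02,-8],[35,-0.015,0.011,0.02,-8],[35,-0.015,0.011,0,-8],[35,-0.016,0.011,0,-8],[35,-0.016,0.012,0,-8],[35,-0.016,0.012,0,-8],[35,-0.016,0.012,0,-8],[35,-0.015,0.011,0,-8]],
])

```text
time: 5.45
tool_pos: [0.4226, -0.1657, 0.0989]
tool_rot: [0.0, 0.935, 0.356, -0.0]
contact_force: [-0.1, -0.1, -0.5]
gripper_width: 0.347
grasp_force: 0.0
```

Request:
servo_tool([
  [[35,0,0,0,-8],[35,0,0,0,-8],[35,0,0,0,-8],[35,0,0,0,-8],[35,0,0,-0.01,-8],[35,0,0,-0.01,-2],[35,0,0,-0.01,0],[35,0,0,-0.01,0]],
])

```text
time: 6.25
tool_pos: [0.4233, -0.1662, 0.0584]
tool_rot: [0.0, 1.0, 0.0, 0.0]
contact_force: [0.2, -0.2, 0.7]
gripper_width: 0.342
grasp_force: 0.0
```

Run:
```python
from h import *
st(); f=snap('wrist'); p=f['pixels'];T=f['T_tool_cam']
v,u=281,280; z=float(f['z_map'][v,u]); print((T@np.array([(u-f['cx'])/f['fx']*z,(v-f['cy'])/f['fy']*z,z,1]))[:3].round(4))
C=cloud(f); m=(C[...,2]>.068)&(C[...,2]<.082)&(p.max(2)<60)&(abs(C[...,0]-.424)<.02)&(abs(C[...,1]+.167)<.02); print(m.sum(),C[m].mean(0))
```

```text
6.25 [ 0.4233 -0.1662  0.0584] w 0.342 g 0.0 F [ 0.2 -0.2  0.7] j [-0.54 -0.22  2.13  0.    1.23  1.03] yaw -89.94
[ 0.0109 -0.0163 -0.0284]
434 [ 0.42457928 -0.16625624  0.07518378]
```

Centred over the post, with the tips at about 0.087. Descending slowly.

Request:
servo_tool([
  [[35,0.001,0,-0.005,0],[35,0,0,-0.005,0],[35,0,0,-0.004,0],[35,0,0,-0.004,0],[35,0,0,-0.003,0],[35,0,0,0,0],[35,0,0,0,0],[35,0,0,0,0]],
])

```text
time: 7.1
tool_pos: [0.4245, -0.1663, 0.0381]
tool_rot: [0.0, 1.0, 0.0, 0.0]
contact_force: [0.0, 0.7, -0.3]
gripper_width: 0.349
grasp_force: 0.0
```

Request:
servo_tool([
  [[35,0,0,-0.003,0],[35,0,0,-0.003,0],[35,0,0,-0.003,0],[35,0,0,0,0],[35,0.001,-0.006,0,3],[35,0.001,-0.006,0,4],[35,0,0,0,0],[35,0,0,0,0]],
])

```text
time: 7.9
tool_pos: [0.4263, -0.1782, 0.0289]
tool_rot: [-0.0, 0.998, 0.06, -0.0]
contact_force: [-0.6, 0.0, 0.2]
gripper_width: 0.348
grasp_force: 0.0
```

Run:
```python
from h import *
st(); f=snap('wrist','w4')
```

```text
7.9 [ 0.4263 -0.1782  0.0289] w 0.348 g 0.0 F [-0.6  0.   0.2] j [-0.56 -0.16  2.13  0.    1.16  0.89] yaw -83.09
```

View pics/w4.png

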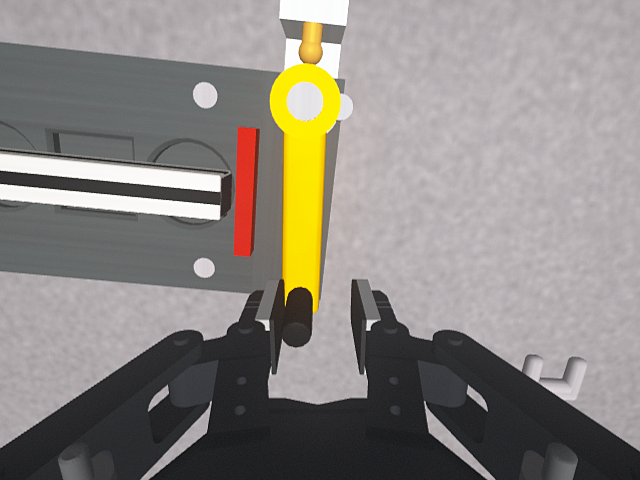

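The post is between the pads at (297,318) and moving with them. Continuing the arc.

Request:
servo_tool([
  [[35,0.0027,-0.0109,0,7.5],[35,0.004,-0.0105,0,7.5],[35,0.0054,-0.0098,0,7.5],[35,0.0066,-0.0091,0,7.5],[35,0.0078,-0.0081,0,7.5],[35,0.0087,-0.007,0,7.5],[35,0.0096,-0.0058,0,7.5],[35,0.0102,-0.0046,0,7.5]],
])

```text
time: 8.75
tool_pos: [0.4811, -0.2436, 0.0285]
tool_rot: [-0.001, 0.833, 0.554, -0.0]
contact_force: [0.4, 0.9, 0.3]
gripper_width: 0.353
grasp_force: 0.6
```

Request:
servo_tool([
  [[35,0.0108,-0.0031,0,7.5],[35,0.0111,-0.0018,0,7.5],[35,0.0112,0,0,7.5],[35,0.0111,0.0012,0,7.5],[35,0.0109,0.0027,0,7.5],[35,0,0,0,0],[35,0,0,0,0],[35,0,0,0,0]],
])

```text
time: 9.55
tool_pos: [0.5362, -0.245, 0.029]
tool_rot: [0.0, 0.613, 0.79, -0.0]
contact_force: [0.7, -0.1, -0.1]
gripper_width: 0.35
grasp_force: 0.0
```

```bash
cat >> h.py <<'E'
def latch():
    f=snap('wrist'); C=cloud(f); hsv=cv2.cvtColor(f['pixels'],cv2.COLOR_RGB2HSV)
    m=(abs(hsv[...,0].astype(int)-25)<5)&(hsv[...,1]>150)&(abs(C[...,2]-.045)<.008); P=C[m][:,:2]; d=P-[.5085,-.1635]; r=np.hypot(*d.T)
    k=r>.03; a=np.degrees(np.arctan2(d[k,1],d[k,0]))%360; print('latch dir',k.sum(),a.mean() if k.any() else None)
E
python3 - <<'E'
from h import *
st(); latch(); s=manip.state(); d=np.array(s['tool_pos'][:2])-[.5085,-.1635]; print(np.hypot(*d),np.degrees(np.arctan2(d[1],d[0]))%360)
E
```

```text
9.55 [ 0.5362 -0.245   0.029 ] w 0.35 g 0.0 F [ 0.7 -0.1 -0.1] j [-0.55  0.15  1.83 -0.    1.16 -0.81] yaw 14.38
latch dir 4656 285.9264984605068
0.0861024779250971 288.70894545770136
```

Request:
servo_tool([
  [[35,0.006,0.002,0,4],[35,0.003,0.001,0,2],[35,0,0,0,0],[35,0,0,0,0],[35,-0.006,-0.002,0,0],[35,0,0,0.03,0],[35,0,0,0.04,0],[35,0,0,0,0]],
])

```text
time: 10.4
tool_pos: [0.5426, -0.2465, 0.1057]
tool_rot: [0.006, 0.57, 0.821, 0.0]
contact_force: [0.1, -0.5, -0.4]
gripper_width: 0.351
grasp_force: 0.0
```

Run:
```python
from h import *
st(); latch(); f=snap('wrist','w5')
```

```text
10.4 [ 0.5426 -0.2465  0.1057] w 0.351 g 0.0 F [ 0.1 -0.5 -0.4] j [-0.55  0.06  1.78 -0.    1.29 -0.91] yaw 20.45
latch dir 2214 285.57428666554915
```

View pics/w5.png

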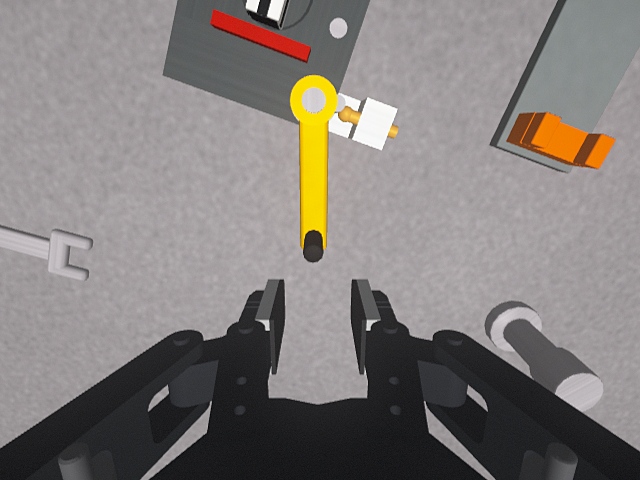

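The latch arm runs exactly along the image vertical, which is world direction 290.4°, so 1.9 rad. It stayed there after I withdrew, so it is home. Next, the bar.

Request:
servo_tool([
  [[60,0,0.03,0.015,-4],[60,-0.014,0.03,0,-4],[60,-0.014,0.03,0,-4],[60,-0.014,0.03,0,-4],[60,-0.014,0.03,0,-3],[60,-0.014,0.03,0,0],[60,-0.01,0.007,0,0],[60,0,0,0,0]],
])

```text
time: 11.3
tool_pos: [0.4576, -0.0563, 0.1124]
tool_rot: [-0.001, 0.697, 0.717, -0.001]
contact_force: [-0.1, -0.1, -1.3]
gripper_width: 0.598
grasp_force: 0.0
```

Run:
```python
from h import *
st(); f=snap('wrist','w6'); C=cloud(f); 
b=(abs(C[...,2]-.044)<.005)&(abs(C[...,0]-.463)<.03)&(C[...,1]>-.15)&(C[...,1]<.1)&(f['pixels'].astype(int).sum(2)>0)
print('bar',blobs(f,b,.044,100))
hsv=cv2.cvtColor(f['pixels'],cv2.COLOR_RGB2HSV); H,S=hsv[...,0].astype(int),hsv[...,1]
print('lip',blobs(f,((H<6)|(H>174))&(S>120),.034,100)); print('bridge',blobs(f,(H>95)&(H<125)&(S>120)&(abs(C[...,2]-.056)<.006),.056,100))
```

```text
11.3 [ 0.4576 -0.0563  0.1124] w 0.598 g 0.0 F [-0.1 -0.1 -1.3] j [-0.28 -0.27  2.08 -0.    1.34 -0.31] yaw 1.59
bar [(array([327., 163.]), array([462.1, -20.4]), array([ 19.9, 218.6]), 1.2)]
lip [(array([325., 332.]), array([ 465.1, -135.6]), array([59. , 13.5]), 1.7)]
bridge []
```

View pics/w6.png

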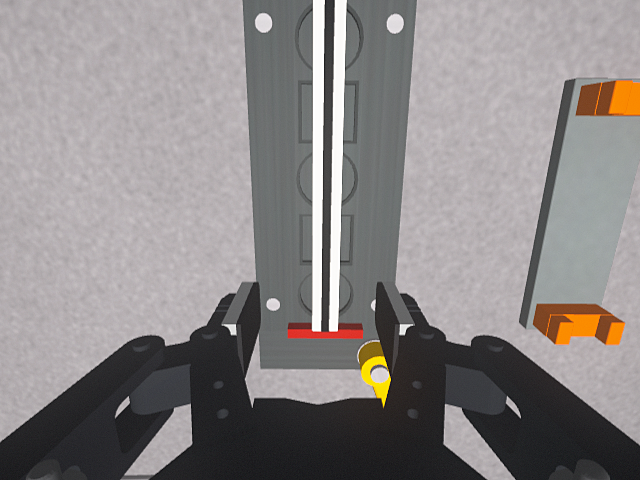

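The bar runs up the image centre at u≈328, and its front sits at (325,330) behind the lip. The gripper straddles it. Descending.

Request:
servo_tool([
  [[60,0.005,0,-0.03,0],[60,0,0,-0.03,0],[60,0,0,-0.02,0],[60,0,0,-0.015,0],[60,0,0,-0.01,0],[60,0,0,-0.004,0],[60,0,0,0,0],[60,0,0,0,0]],
])

```text
time: 12.15
tool_pos: [0.4652, -0.0575, 0.0057]
tool_rot: [0.001, 0.698, 0.716, 0.0]
contact_force: [-0.6, 1.3, 0.7]
gripper_width: 0.601
grasp_force: 0.0
```

Request:
servo_tool([
  [[40,0,0,0,0],[10,0,0,0,0],[10,0,0,0,0],[10,0,0,0,0],[10,0,0,0,0],[10,0,0,0,0],[10,0,0,0,0],[10,0,0,0,0]],
])

```text
time: 12.95
tool_pos: [0.4652, -0.0572, 0.0059]
tool_rot: [0.001, 0.698, 0.716, 0.0]
contact_force: [-0.7, -0.2, 5.6]
gripper_width: 0.213
grasp_force: 60.9
```

Request:
servo_tool([
  [[10,0,0,0.004,0],[10,0,0,0.003,0],[10,0,0,0.002,0],[10,0,0,0.002,0],[10,0,0,0.002,0],[10,0,0,0.001,0],[10,0,0,0,0],[10,0,0,0,0]],
])

```text
time: 13.75
tool_pos: [0.464, -0.0569, 0.0186]
tool_rot: [-0.0, 0.698, 0.716, -0.0]
contact_force: [-0.2, 0.5, -3.9]
gripper_width: 0.215
grasp_force: 59.6
```

Run:
```python
from h import *
st(); f=snap('wrist'); s=snap('scene')
a=s['pixels'][180:290,220:400]; im=np.hstack([cv2.resize(f['pixels'],(400,300)),cv2.resize(a,(400,300),interpolation=cv2.INTER_CUBIC)]); cv2.imwrite('pics/c3.png',im[:,:,::-1])
C=cloud(f); m=(abs(C[...,0]-.463)<.009)&(f['pixels'].astype(int).sum(2)>500)&(C[...,2]>.04)&(C[...,2]<.08); 
for y in np.arange(-.14,.12,.02):
  k=m&(abs(C[...,1]-y)<.006); print(round(y,2),k.sum(),C[k][:,2].mean().round(4) if k.any() else '')
```

```text
13.75 [ 0.464  -0.0569  0.0186] w 0.215 g 59.6 F [-0.2  0.5 -3.9] j [-0.28 -0.12  2.12 -0.    1.14 -0.31] yaw 1.52
-0.14 0 
-0.12 0 
-0.1 158 0.0574
-0.08 679 0.0569
-0.06 752 0.0561
-0.04 878 0.0553
-0.02 956 0.0544
0.0 1023 0.0536
0.02 1114 0.0527
0.04 1197 0.0519
0.06 315 0.0512
0.08 0 
0.1 0
```

View pics/c3.png

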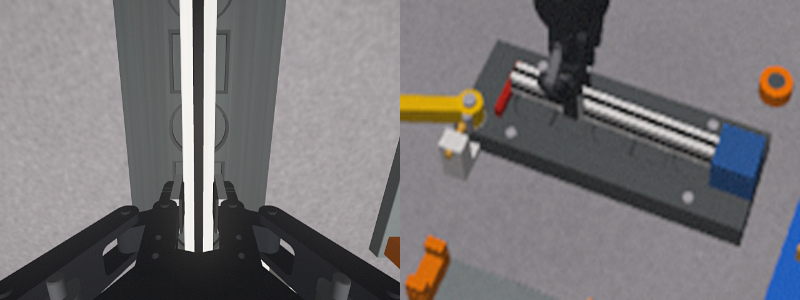

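The bar is pitched front-up with its front about 15 mm above the deck, clearing the lip. Drawing it out.

Request:
servo_tool([
  [[10,0,-0.004,0,0],[10,0,-0.007,0,0],[10,0.001,-0.008,0,0],[10,0,-0.008,0,0],[10,0,-0.008,0,0],[10,0,-0.008,0,0],[10,0,-0.006,0,0],[10,0,0,0,0]],
])

```text
time: 14.65
tool_pos: [0.4658, -0.107, 0.0194]
tool_rot: [0.0, 0.698, 0.716, 0.0]
contact_force: [0.1, -0.2, -1.3]
gripper_width: 0.217
grasp_force: 60.0
```

Request:
servo_tool([
  [[10,0,-0.006,0,0],[10,0,-0.002,0,0],[10,0,0,0.01,0],[10,0,0,0.02,0],[10,0,0,0.025,0],[10,0,0,0.025,0],[10,0,0,0,0],[10,0,0,0,0]],
])

```text
time: 15.45
tool_pos: [0.4658, -0.114, 0.0996]
tool_rot: [0.001, 0.698, 0.716, 0.0]
contact_force: [-0.1, 0.2, -1.9]
gripper_width: 0.218
grasp_force: 60.1
```

Run:
```python
from h import *
st(); f=snap('wrist'); s=snap('scene'); a=s['pixels'][150:320,180:420]
im=np.hstack([cv2.resize(f['pixels'],(400,300)),cv2.resize(a,(400,300),interpolation=cv2.INTER_CUBIC)]); cv2.imwrite('pics/c4.png',im[:,:,::-1])
C=cloud(f); m=(abs(C[...,0]-.463)<.02)&(C[...,2]>.08)&(f['pixels'].astype(int).sum(2)>500); print(C[m][:,1].max(), C[m][:,2].min(),C[m][:,2].max())
P=C[m]; print('line',np.polyfit(P[:,1],P[:,0],1),np.polyfit(P[:,1],P[:,2],1))
t=snap('top'); hsv=cv2.cvtColor(t['pixels'],cv2.COLOR_RGB2HSV); v,u=np.mgrid[:480,:640]
print('saddles',blobs(t,(u>300)&(u<400)&(v>165)&(v<205)&(hsv[...,0]<25)&(hsv[...,1]>150),.042,20))
k=(hsv[...,1]<60)&(u>300)&(u<400)&(v>165)&(v<205); T=cloud(t); k&=(T[...,2]>.008)&(T[...,2]<.018); print('base',blobs(t,k,.012,100))
```

```text
15.45 [ 0.4658 -0.114   0.0996] w 0.218 g 60.1 F [-0.1  0.2 -1.9] j [-0.4  -0.21  2.05  0.    1.3  -0.42] yaw 1.52
-3.7541859426309943e-06 0.13132478999805813 0.2629543727879592
line [-0.02693668  0.46216268] [-0.01285328  0.13649628]
saddles [(array([384., 183.]), array([ 663., -128.]), array([53.2, 20.5]), 3.1), (array([315., 184.]), array([659.4,  39.8]), array([52.8, 17.1]), 1.1)]
base [(array([343., 188.]), array([662.1, -43.6]), array([ 59.2, 198.7]), 1.2)]
```

View pics/c4.png

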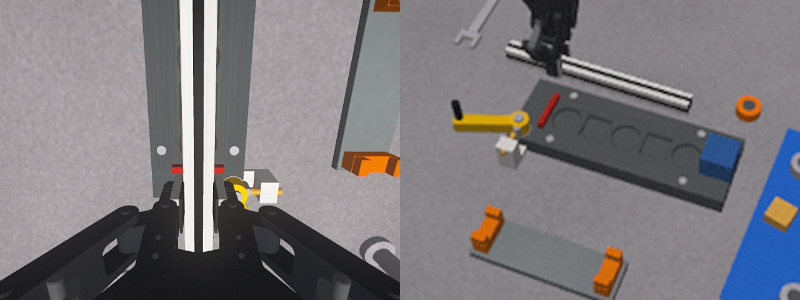

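The bar is out and hanging free above the die, and the latch is still out. Carrying it to the cradle.

Request:
servo_tool([
  [[10,0.03,0.002,0,0],[10,0.033,0.0025,0,0],[10,0.034,0.0025,0,0],[10,0.034,0.0025,0,0],[10,0.034,0.0025,0,0],[10,0.033,0.0025,0,0],[10,0,0,-0.02,0],[10,0,0,-0.02,0]],
])

```text
time: 16.4
tool_pos: [0.664, -0.0993, 0.0572]
tool_rot: [-0.0, 0.698, 0.717, -0.0]
contact_force: [-0.0, 0.4, -1.3]
gripper_width: 0.219
grasp_force: 60.0
```

Run:
```python
from h import *
st(); f=snap('wrist','w7'); C=cloud(f); hsv=cv2.cvtColor(f['pixels'],cv2.COLOR_RGB2HSV); H,S=hsv[...,0].astype(int),hsv[...,1]
m=(H>4)&(H<18)&(S>150); o=m&(abs(C[...,2]-.042)<.003)
print('saddle tops',blobs(f,o,.042,20)); print('sad',blobs(f,m,.042,30))
w=(f['pixels'].astype(int).sum(2)>450)&(S<40)&(C[...,2]>.075)&(C[...,2]<.2); P=C[w]; print(w.sum(),'bar x=',np.polyfit(P[:,1],P[:,0],1),P[:,1].min(),P[:,1].max(),'z',np.polyfit(P[:,1],P[:,2],1))
```

```text
16.4 [ 0.664  -0.0993  0.0572] w 0.219 g 60.0 F [-0.   0.4 -1.3] j [-0.26  0.29  1.61 -0.    1.24 -0.29] yaw 1.54
saddle tops []
sad [(array([360., 284.]), array([ 687.3, -108.2]), array([4.5, 8.2]), 17.2), (array([362.,   6.]), array([680.7,  27.2]), array([13.9,  5.5]), 3.0), (array([281.,   6.]), array([643.6,  26.3]), array([4.9, 5.1]), 1.5)]
14718 bar x= [-0.02629563  0.66080048] -0.14076396391895926 0.014683497589350135 z [-0.03353209  0.09173175]
```

View pics/w7.png

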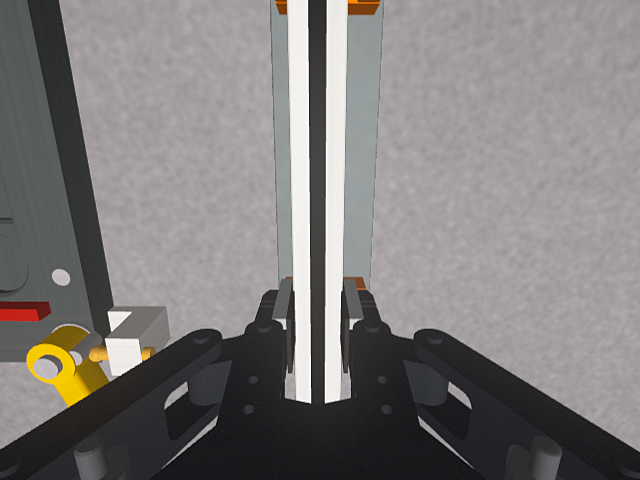

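Run:
```python
from h import *
f=snap('wrist'); C=cloud(f); k=(abs(C[...,2]-.012)<.006)&(abs(C[...,0]-.663)<.06)
for v in (60,120,180,240):
    u=np.nonzero(k[v])[0]; l,r=ray(f,u.min(),v,.012),ray(f,u.max(),v,.012); b=C[v,(f['pixels'][v].astype(int).sum(1)>600)&(C[v,:,2]>.07)&(C[v,:,2]<.2)]
    print(v,u.min(),u.max(),l.round(4),r.round(4),((l+r)/2).round(4),'bar',((b[:,0].min()+b[:,0].max())/2).round(4),b[:,1].mean().round(4))
# far saddle ys
m=(cv2.cvtColor(f['pixels'],cv2.COLOR_RGB2HSV)[...,1]>150)&(f['pixels'][...,0]>180); v=np.nonzero(m[:40].any(1))[0]; print(v.max(), ray(f,364,v.max(),.030))
```

```text
60 278 389 [0.6356 0.0095 0.012 ] [0.6946 0.011  0.012 ] [0.6651 0.0103 0.012 ] bar 0.6574 -0.003
120 280 386 [ 0.6365 -0.0208  0.012 ] [ 0.6955 -0.0193  0.012 ] [ 0.666  -0.0201  0.012 ] bar 0.6579 -0.0222
180 281 382 [ 0.637  -0.0542  0.012 ] [ 0.6959 -0.0526  0.012 ] [ 0.6664 -0.0534  0.012 ] bar 0.6584 -0.0431
240 283 379 [ 0.6381 -0.091   0.012 ] [ 0.6969 -0.0893  0.012 ] [ 0.6675 -0.0901  0.012 ] bar 0.659 -0.066
1 [0.67774936 0.03231588 0.03      ]
```

Request:
servo_tool([
  [[10,0.004,0,-0.01,-0.3],[10,0,0,-0.012,0],[10,0,0,-0.009,0],[10,0,0,-0.006,0],[10,0,0,-0.004,0],[10,0,0,-0.002,0],[10,0,0,-0.001,0],[10,0,0,0,0]],
])

```text
time: 17.3
tool_pos: [0.6676, -0.0995, 0.0154]
tool_rot: [0.0, 0.7, 0.715, 0.0]
contact_force: [0.2, 0.2, 0.2]
gripper_width: 0.22
grasp_force: 60.2
```

Request:
servo_tool([
  [[10,0,0,-0.0015,0],[10,0,0,0,0],[22,0,0,0,0],[26,0,0,0,0],[30,0,0,0,0],[40,0,0,0,0],[50,0,0,0,0],[50,0,0,0,0]],
])

```text
time: 18.1
tool_pos: [0.6673, -0.0995, 0.0133]
tool_rot: [-0.0, 0.7, 0.715, -0.0]
contact_force: [-0.4, 0.5, -0.7]
gripper_width: 0.499
grasp_force: 0.0
```

Request:
servo_tool([
  [[50,0,0,0.03,0],[50,0,0,0.04,0],[50,0,0,0.04,0],[50,0,0,0.04,0],[50,0,0,0,0],[50,0,0,0,0],[50,0,0,0,0],[50,0,0,0,0]],
])

```text
time: 18.9
tool_pos: [0.6661, -0.0992, 0.1608]
tool_rot: [-0.002, 0.7, 0.715, -0.001]
contact_force: [0.6, -0.8, 0.4]
gripper_width: 0.503
grasp_force: 0.0
```

Run:
```python
from h import *
st(); f=snap('wrist'); s=snap('scene'); a=s['pixels'][240:340,200:340]
im=np.hstack([cv2.resize(f['pixels'],(400,300)),cv2.resize(a,(400,300),interpolation=cv2.INTER_CUBIC)]); cv2.imwrite('pics/c5.png',im[:,:,::-1])
for q in (f,snap('top')):
    C=cloud(q); w=(abs(C[...,2]-.05)<.004)&(abs(C[...,0]-.665)<.03)&(abs(C[...,1]+.04)<.16); P=C[w]; print(blobs(q,w,.05,50),'z',np.polyfit(P[:,1],P[:,2],1))
```

```text
18.9 [ 0.6661 -0.0992  0.1608] w 0.503 g 0.0 F [ 0.6 -0.8  0.4] j [-0.26  0.2   1.54 -0.    1.41 -0.28] yaw 1.21
[(array([320., 150.]), array([666.3, -56.7]), array([ 19.9, 231.6]), 1.3)] z [0.00015566 0.04934254]
[(array([322., 182.]), array([661.1,  25.3]), array([ 20. , 118.5]), 1.2)] z [-0.00471462  0.04967665]
```

View pics/c5.png

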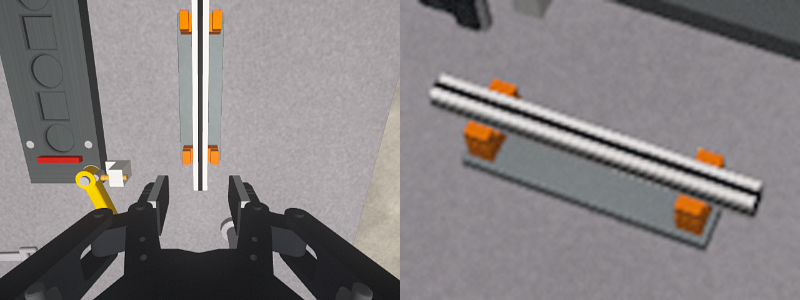

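The bar sits level in both saddles, and its centre is at y≈−0.0425 against −0.044 for the cradle. Next I measure the now-visible cavities from above the die.

Request:
servo_tool([
  [[60,-0.033,0.008,0,0],[60,-0.034,0.008,0,0],[60,-0.034,0.008,0,0],[60,-0.034,0.008,0,0],[60,-0.034,0.008,0,0],[60,-0.034,0.01,0,0],[60,0,0,0,0],[60,0,0,0,0]],
])

```text
time: 19.85
tool_pos: [0.4643, -0.0494, 0.1633]
tool_rot: [0.0, 0.7, 0.715, 0.0]
contact_force: [0.1, 0.2, 0.4]
gripper_width: 0.602
grasp_force: 0.0
```

Run:
```python
from h import *
st(); f=snap('wrist','w8'); g=cv2.cvtColor(f['pixels'],cv2.COLOR_RGB2GRAY)
# ortho view of deck plane z=.024, 0.5 mm/px
S=.0005; x0,y0=.400,-.19; n,mh=260,720
X,Y=np.meshgrid(x0+np.arange(n)*S,y0+np.arange(mh)*S)
Mi=np.linalg.inv(f['M']); c=np.stack([X,Y,np.full_like(X,.024),np.ones_like(X)],-1)@Mi.T
U=(c[...,0]/c[...,2]*f['fx']+f['cx']).astype(np.float32); V=(c[...,1]/c[...,2]*f['fy']+f['cy']).astype(np.float32)
o=cv2.remap(f['pixels'],U,V,cv2.INTER_LINEAR); np.save('ortho.npy',o)
og=cv2.createCLAHE(4,(4,8)).apply(cv2.cvtColor(o,cv2.COLOR_RGB2GRAY))
cv2.imwrite('pics/ortho.png',cv2.rotate(cv2.resize(og,None,fx=1.1,fy=1.1),cv2.ROTATE_90_CLOCKWISE))
ci=cv2.HoughCircles(cv2.medianBlur(og,5),cv2.HOUGH_GRADIENT,1,60,param1=80,param2=15,minRadius=38,maxRadius=48)
if ci is not None:
  for u,v,r in ci[0]: print('circle',(x0+u*S).round(4),(y0+v*S).round(4),r*S*2)
```

```text
19.85 [ 0.4643 -0.0494  0.1633] w 0.602 g 0.0 F [0.1 0.2 0.4] j [-0.27 -0.31  2.02 -0.    1.43 -0.29] yaw 1.21
circle 0.4628 -0.0167 0.038900003
circle 0.4608 0.0738 0.044700004
circle 0.4642 -0.1108 0.043
circle 0.5122 -0.1688 0.0386
```

View pics/ortho.png

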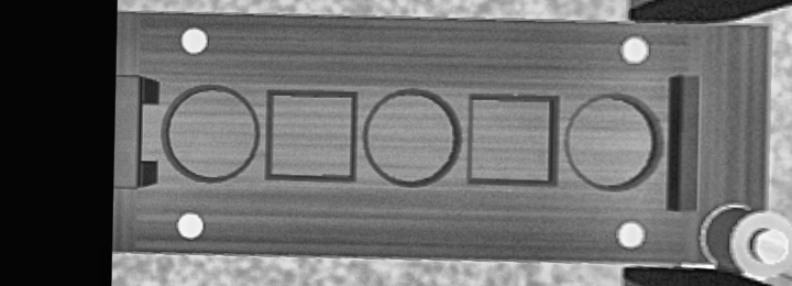

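The rectified deck view shows five cavities. Round ones are at world (0.4605,0.0741), (0.4623,−0.0173), (0.4645,−0.1086). Square ones are at (0.4616,0.0286), (0.4636,−0.063). Yaw is about 1.25°. Moving over the mat.

Request:
servo_tool([
  [[70,0.006,0.045,0.01,0],[70,0.006,0.045,0.01,0],[70,0.006,0.045,0.01,0],[70,0.006,0.045,0.01,0],[70,0.006,0.045,0,0],[70,0.006,0.02,0,0],[70,0,0,0,0],[70,0,0,0,0]],
])

```text
time: 20.7
tool_pos: [0.5011, 0.1955, 0.203]
tool_rot: [-0.0, 0.699, 0.715, -0.001]
contact_force: [-0.1, 0.3, 1.2]
gripper_width: 0.704
grasp_force: 0.0
```

```bash
cat >> h.py <<'E'
def blanks(z=.018):
    f=snap('wrist'); C=cloud(f); hsv=cv2.cvtColor(f['pixels'],cv2.COLOR_RGB2HSV); H,S,V=[hsv[...,i].astype(int) for i in range(3)]
    up=(abs(C[...,2]-z)<.006)&(C[...,1]>.13)
    for n,m in (('disc',(S<70)&(V>90)),('sq',(H>8)&(H<32)&(S>100))):
        for b in blobs(f,up&m,z,150):
            if 24<min(b[2])<44 and max(b[2])<44: print(n,b[0],b[1],b[2],b[3])
    return f
E
python3 - <<'E'
from h import *
st(); f=blanks(); cv2.imwrite('pics/w9.png',f['pixels'][:,:,::-1])
E
```

```text
20.7 [0.5011 0.1955 0.203 ] w 0.704 g 0.0 F [-0.1  0.3  1.2] j [ 0.23 -0.15  1.82 -0.    1.47  0.21] yaw 1.24
disc [225. 166.] [408.1 230.9] [37.8 36.1] 1.2
disc [427. 131.] [603.8 268.3] [37.4 36.4] 5.5
disc [237.  57.] [424.  329.8] [37.1 37.2] 88.4
sq [577. 204.] [765.2 199.9] [43.2 24.6] 83.1
sq [311. 178.] [493.8 221. ] [33.7 33.3] 76.4
sq [345.  77.] [522.9 314.4] [33.8 33.2] 47.1
```

View pics/w9.png

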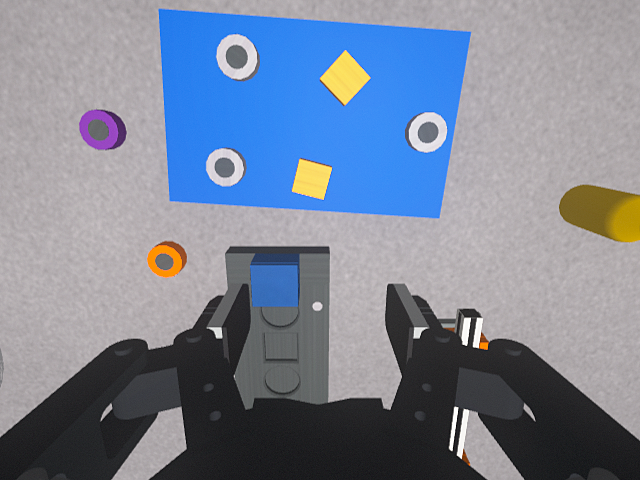

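Three grey discs at (225,166), (427,131), (237,57) and squares at (311,178), (345,77). The purple and orange discs stay put. First pick: the square at (0.494,0.221).

Request:
servo_tool([
  [[70,-0.007,0.0255,-0.02,-7.4],[70,0,0,-0.04,-7.4],[70,0,0,-0.05,0],[70,0,0,-0.04,0],[70,0,0,-0.03,0],[70,0,0,-0.015,0],[70,0,0,0,0],[70,0,0,0,0]],
])

```text
time: 21.55
tool_pos: [0.4947, 0.2208, 0.0098]
tool_rot: [0.0, 0.786, 0.618, 0.001]
contact_force: [-0.6, 0.2, 0.1]
gripper_width: 0.697
grasp_force: 0.0
```

```bash
cat >> h.py <<'E'
def tip(f):
    T=f['T_tool_cam']; v,u=np.mgrid[:480,:640]; z=f['z_map']; P=np.stack([(u-f['cx'])/f['fx']*z,(v-f['cy'])/f['fy']*z,z],-1)@T[:3,:3].T+T[:3,3]
    m=(f['pixels'].max(2)<110)&(abs(P[...,0]-.0113)<.002)&(P[...,2]<-.0)&(P[...,2]>-.045); Q=P[m]; print('tip z rel',np.sort(Q[:,2])[-5:].round(4),'y',np.percentile(Q[:,1],[2,98]).round(4))
E
python3 - <<'E'
from h import *
st(); f=blanks(); tip(f); cv2.imwrite('pics/w10.png',f['pixels'][:,:,::-1])
E
```

```text
21.55 [0.4947 0.2208 0.0098] w 0.697 g 0.0 F [-0.6  0.2  0.1] j [ 0.28  0.07  1.95 -0.    1.12  0.52] yaw -13.65
disc [147. 302.] [409.6 231.6] [40.1 36.9] 20.4
disc [535. 130.] [603.1 268.9] [36.6 39.7] 76.3
disc [97. 87.] [425.7 329.5] [36.5 39.6] 76.4
sq [317. 277.] [494.2 222.4] [35.  33.4] 76.3
sq [332.  64.] [523.  314.3] [33.5 33.5] 46.9
tip z rel [-0.0298 -0.0297 -0.0281 -0.028  -0.0278] y [-0.0366  0.032 ]
```

View pics/w10.png

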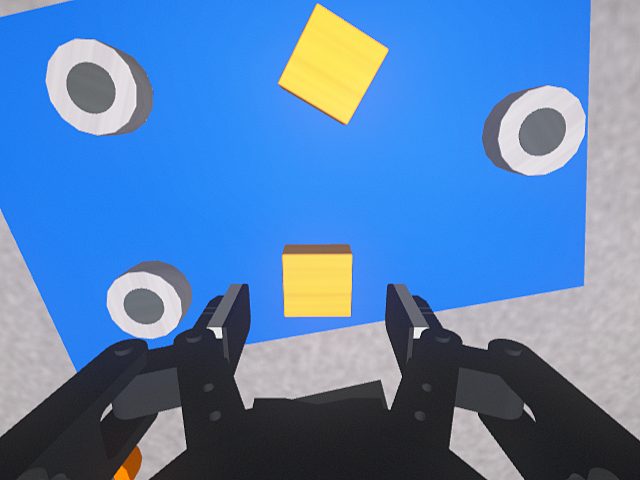

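The square is centred between the pads at (317,277) and aligned.

Request:
servo_tool([
  [[70,0,0.001,-0.012,0],[70,0,0,-0.01,0],[70,0,0,-0.006,0],[60,0,0,0,0],[30,0,0,0,0],[25,0,0,0,0],[25,0,0,0,0],[25,0,0,0,0]],
])

```text
time: 22.4
tool_pos: [0.4936, 0.2221, -0.0193]
tool_rot: [0.0, 0.786, 0.618, 0.0]
contact_force: [1.0, 0.1, 0.5]
gripper_width: 0.385
grasp_force: 61.3
```

Request:
servo_tool([
  [[25,0,0,0,0],[25,0,0,0.004,0],[25,0,0,0.01,0],[25,0,0,0.02,0],[25,0,0,0.03,0],[25,0,0,0.03,0],[25,0,0,0,0],[25,0,0,0,0]],
])

```text
time: 23.2
tool_pos: [0.4939, 0.2221, 0.0754]
tool_rot: [0.0, 0.786, 0.618, 0.001]
contact_force: [0.0, 0.1, -1.7]
gripper_width: 0.382
grasp_force: 61.2
```

```bash
cat >> h.py <<'E'
def held():
    st(); f=snap('wrist'); s=manip.state(); T=f['T_tool_cam']; v,u=np.mgrid[:480,:640]; z=f['z_map']; P=np.stack([(u-f['cx'])/f['fx']*z,(v-f['cy'])/f['fy']*z,z],-1)@T[:3,:3].T+T[:3,3]
    m=(f['pixels'].max(2)>120)&(abs(P[...,0])<.022)&(abs(P[...,1])<.019)&(P[...,2]<-.01)&(P[...,2]>-.045)
    Q=P[m]; print('held n',len(Q)); 
    if len(Q)>20:
        zt=np.percentile(Q[:,2],10); k=Q[:,2]<zt+.004; print('top rel z',np.median(Q[k,2]).round(4),'x',np.percentile(Q[k,0],[1,99]).round(4),'y',np.percentile(Q[k,1],[1,99]).round(4),'maxz',np.percentile(Q[:,2],99).round(4))
    return f
E
python3 - <<'E'
from h import *
f=held(); tip(f); cv2.imwrite('pics/w11.png',f['pixels'][240:400,220:420][:,:,::-1])
E
```

```text
23.2 [0.4939 0.2221 0.0754] w 0.382 g 61.2 F [ 0.   0.1 -1.7] j [ 0.29 -0.02  1.92 -0.    1.24  0.52] yaw -13.59
held n 6898
top rel z -0.0366 x [-0.0172  0.0159] y [-0.0168  0.0155] maxz -0.0231
tip z rel [-0.027  -0.0267 -0.0266 -0.0262 -0.026 ] y [-0.0233  0.0222]
```

Request:
servo_tool([
  [[25,-0.005,-0.03,0,5],[25,-0.006,-0.033,0,5],[25,-0.006,-0.033,0,4.8],[25,-0.006,-0.033,0,0],[25,-0.006,-0.033,0,0],[25,-0.0035,-0.0315,0,0],[25,0,0,-0.02,0],[25,0,0,-0.015,0]],
])

```text
time: 24.05
tool_pos: [0.4592, 0.0276, 0.037]
tool_rot: [-0.001, 0.7, 0.714, -0.001]
contact_force: [0.6, 0.2, -1.4]
gripper_width: 0.383
grasp_force: 61.1
```

```bash
cat >> h.py <<'E'
def off(f,x,y,hs,rnd):
    "cavity rims seen near; report tool offset to target"
    s=manip.state(); print('to go',np.round([x-s['tool_pos'][0],y-s['tool_pos'][1]],4),'yaw err',round(1.25-yaw(s),2))
E
python3 - <<'E'
from h import *
f=held(); off(f,.4616,.0286,0,0); cv2.imwrite('pics/w12.png',f['pixels'][:,:,::-1])
E
```

```text
24.05 [0.4592 0.0276 0.037 ] w 0.383 g 61.1 F [ 0.6  0.2 -1.4] j [-0.1  -0.17  2.13  0.    1.18 -0.12] yaw 1.07
held n 6908
top rel z -0.0366 x [-0.017   0.0161] y [-0.0167  0.0156] maxz -0.0232
to go [0.0047 0.0004] yaw err 0.13
```

View pics/w12.png

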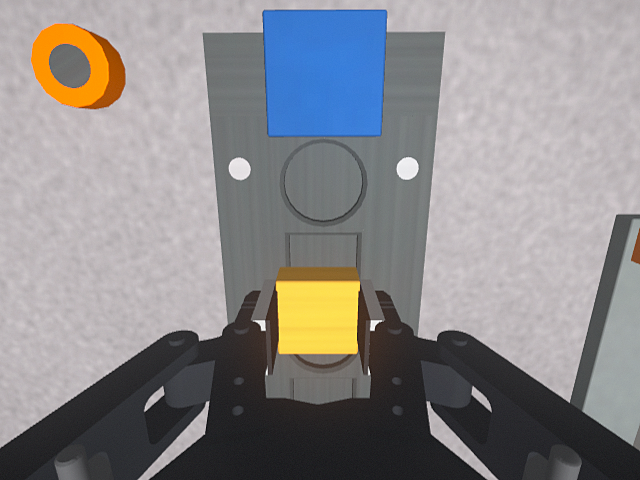

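Run:
```python
from h import *
print([np.round(manip.state()['tool_pos'],4).tolist() for _ in range(2)])
for i in range(3):
    f=snap('wrist'); print(f['M'][:3,3].round(4),'circle',ray(f,323.5,182,.024)[:2].round(4),np.round(manip.state()['tool_pos'],4))
```

```text
[[0.4569, 0.0282, 0.0341], [0.4569, 0.0282, 0.0341]]
[0.4563 0.1014 0.1975] circle [0.4583 0.0763] [0.457  0.0285 0.0351]
[0.4564 0.1018 0.1985] circle [0.4584 0.0765] [0.4583 0.0286 0.0367]
[0.4573 0.1019 0.2001] circle [0.4598 0.0763] [0.4596 0.0287 0.038 ]
```

Request:
servo_tool([
  [[25,0.003,0.0018,0,0],[25,0,0,-0.01,0],[25,0,0,-0.01,0],[25,0,0,-0.007,0],[25,0,0,-0.004,0],[25,0,0,-0.002,0],[25,0,0,-0.002,0],[25,0,0,0,0]],
])

```text
time: 25.05
tool_pos: [0.4639, 0.0303, 0.0043]
tool_rot: [-0.0, 0.7, 0.714, -0.0]
contact_force: [-0.4, 0.1, -1.8]
gripper_width: 0.382
grasp_force: 61.1
```

```bash
cat >> h.py <<'E'
def avg(n=4):
    P=[];F=[]
    for _ in range(n): s=manip.state(); P.append(s['tool_pos']);F.append(s['contact_force']); grab_frame('wrist')
    print('avg',np.mean(P,0).round(4),'F',np.mean(F,0).round(1),'t',s['time'],'w',round(s['gripper_width'],3),'yaw',round(yaw(s),2))
E
python3 - <<'E'
from h import *
avg(3); held()
E
```

```text
avg [0.464  0.0303 0.0045] F [ 0.3  0.1 -1.7] t 25.15 w 0.382 yaw 1.2
25.2 [0.4642 0.0302 0.0047] w 0.383 g 61.1 F [ 0.4 -0.2 -1.9] j [-0.1  -0.11  2.14 -0.    1.11 -0.12] yaw 1.2
held n 7871
top rel z -0.0366 x [-0.017   0.0161] y [-0.0168  0.0158] maxz -0.0121
```

Request:
servo_tool([
  [[25,0,0,-0.002,0],[25,0,0,-0.001,0],[25,0,0,-0.001,0],[25,0,0,0,0],[25,0,0,0,0],[25,0,0,0,0],[25,0,0,0,0],[25,0,0,0,0]],
])

```text
time: 26.05
tool_pos: [0.4645, 0.0302, 0.0023]
tool_rot: [0.0, 0.7, 0.715, -0.0]
contact_force: [-6.3, 0.0, 11.2]
gripper_width: 0.382
grasp_force: 62.7
```

Run:
```python
from h import *
avg(2); f=held(); cv2.imwrite('pics/w13.png',cv2.resize(f['pixels'][200:400,200:440],None,fx=2.5,fy=2.5)[:,:,::-1])
```

```text
avg [0.4645 0.0302 0.0023] F [-6.  -0.3 11.4] t 26.1 w 0.382 yaw 1.22
26.15 [0.4646 0.0302 0.0023] w 0.381 g 62.7 F [-6.7  0.6 12.4] j [-0.09 -0.1   2.14 -0.    1.11 -0.12] yaw 1.21
held n 7872
top rel z -0.0366 x [-0.0173  0.0161] y [-0.0168  0.0158] maxz -0.0147
```

View pics/w13.png

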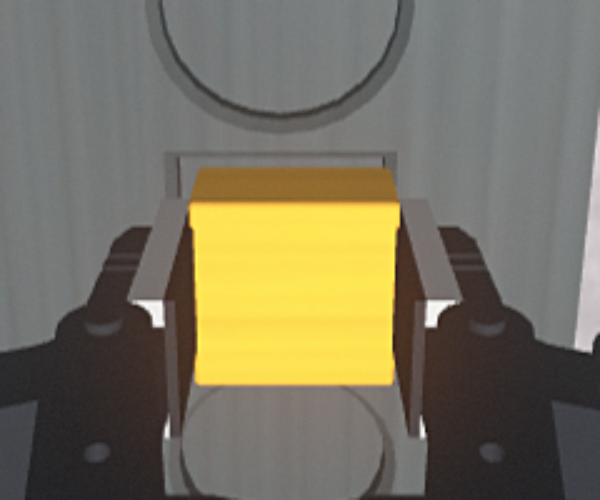

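The block sits about 3 mm too far in +x (block centre at crop column 296, cavity at 281), with Fx = −6 N. Shifting it back.

Request:
servo_tool([
  [[25,0,0,0.002,0],[25,-0.003,0.0008,0,0],[25,0,0,0,0],[25,0,0,-0.002,0],[25,0,0,-0.001,0],[25,0,0,-0.001,0],[25,0,0,0,0],[25,0,0,0,0]],
])

```text
time: 27.0
tool_pos: [0.4607, 0.031, 0.0019]
tool_rot: [-0.001, 0.699, 0.715, -0.002]
contact_force: [-17.0, -0.2, 29.2]
gripper_width: 0.384
grasp_force: 80.8
```

Request:
servo_tool([
  [[25,0,0,0.003,0],[25,0,0,0.002,0],[25,0,0,0,0],[25,0,0,0,0],[25,0,0,0,0],[25,0,0,0,0],[25,0,0,0,0],[25,0,0,0,0]],
])

```text
time: 27.8
tool_pos: [0.4608, 0.0311, 0.0033]
tool_rot: [-0.0, 0.7, 0.714, -0.0]
contact_force: [-0.5, -0.5, -2.5]
gripper_width: 0.384
grasp_force: 61.1
```

Run:
```python
from h import *
avg(3); f=held(); c=f['pixels'][225:330,260:370]
g=cv2.cvtColor(f['pixels'],cv2.COLOR_RGB2GRAY).astype(int); hsv=cv2.cvtColor(f['pixels'],cv2.COLOR_RGB2HSV)
y=(abs(hsv[...,0].astype(int)-24)<10)&(hsv[...,1]>120); v,u=np.nonzero(y[240:380,250:390]); print('block rows',v.min()+240)
for r in range(v.min()+241,v.min()+262,4): w=np.nonzero(y[r,250:390])[0]; print(r,w.min()+250,w.max()+250,(w.min()+w.max())/2+250)
for r in (252,256,260): print(r,g[r,258:370:1].tolist())
```

```text
avg [0.4609 0.0311 0.0033] F [ 0.2 -0.3 -1.4] t 27.9 w 0.384 yaw 1.2
27.95 [0.4609 0.0311 0.0034] w 0.378 g 61.1 F [-0.   0.1 -1.7] j [-0.09 -0.11  2.14  0.    1.11 -0.12] yaw 1.2
held n 7781
top rel z -0.0366 x [-0.017   0.0161] y [-0.0168  0.0158] maxz -0.0137
block rows 267
268 279 355 317.0
272 278 356 317.0
276 277 357 317.0
280 276 358 317.0
284 275 359 317.0
288 275 359 317.0
252 [118, 119, 118, 120, 121, 122, 120, 119, 121, 122, 122, 121, 119, 118, 118, 118, 119, 119, 117, 120, 120, 118, 121, 120, 124, 121, 119, 120, 119, 117, 116, 117, 117, 119, 122, 123, 124, 122, 125, 122, 121, 121, 122, 122, 121, 119, 114, 111, 100, 99, 101, 97, 99, 96, 97, 97, 99, 99, 97, 101, 100, 100, 98, 97, 97, 98, 98, 98, 96, 99, 100, 97, 95, 98, 94, 96, 105, 104, 114, 119, 126, 124, 120, 121, 121, 122, 126, 121, 121, 125, 124, 124, 124, 124, 123, 124, 126, 123, 122, 123, 125, 124, 124, 124, 124, 124, 124, 122, 124, 121, 124, 120]
256 [117, 119, 119, 121, 120, 121, 118, 120, 120, 123, 122, 122, 120, 121, 119, 119, 115, 119, 117, 119, 117, 120, 120, 120, 122, 121, 120, 119, 118, 121, 117, 118, 116, 1
[... 258 characters left out ...]
 123, 124, 123, 122, 124, 125, 122, 123, 123, 123, 123, 122, 123, 125, 124, 125, 122, 122, 123, 125, 122, 123, 121, 122, 122, 121, 120]
260 [119, 119, 120, 123, 120, 120, 121, 119, 119, 122, 121, 121, 119, 119, 118, 119, 118, 120, 119, 119, 120, 120, 125, 119, 123, 124, 123, 122, 119, 121, 120, 118, 120, 124, 124, 125, 124, 127, 128, 125, 124, 124, 123, 122, 125, 122, 124, 127, 125, 123, 122, 123, 120, 121, 125, 124, 125, 126, 126, 125, 123, 123, 123, 123, 124, 126, 124, 125, 125, 126, 124, 125, 126, 126, 126, 126, 125, 127, 127, 125, 123, 125, 122, 123, 126, 122, 126, 126, 125, 127, 126, 125, 126, 126, 127, 125, 127, 126, 126, 128, 125, 127, 124, 126, 127, 125, 125, 123, 122, 121, 121, 122]
```

I've gone over the 14-picture limit, so from here I work from numbers only.

Run:
```python
from h import *
f=snap('wrist'); g=cv2.cvtColor(f['pixels'],cv2.COLOR_RGB2GRAY).astype(int)
for r in (262,264,266): print(r,g[r,255:375].tolist())
print('col300',list(zip(range(246,270),g[246:270,300])))
```

```text
262 [124, 121, 118, 116, 118, 119, 119, 121, 120, 118, 118, 122, 122, 121, 123, 120, 118, 121, 120, 101, 102, 101, 100, 102, 101, 102, 104, 101, 102, 102, 102, 103, 104, 101, 98, 100, 100, 100, 100, 101, 102, 103, 104, 104, 102, 100, 101, 100, 101, 102, 105, 103, 105, 101, 103, 100, 101, 99, 101, 101, 102, 101, 105, 103, 102, 100, 100, 102, 100, 100, 101, 101, 102, 102, 102, 102, 101, 100, 102, 102, 104, 101, 103, 101, 99, 97, 97, 96, 97, 101, 100, 99, 100, 100, 99, 99, 100, 96, 98, 96, 99, 98, 99, 96, 98, 100, 100, 98, 99, 98, 97, 100, 125, 121, 123, 125, 123, 127, 125, 128]
264 [122, 121, 118, 118, 116, 118, 121, 123, 121, 119, 119, 121, 122, 122, 121, 120, 120, 120, 119, 101, 103, 105, 102, 101, 78, 114, 120, 117, 117, 118, 114, 116, 116, 116, 116, 116, 118, 118, 118, 118, 117, 118, 118, 117, 117, 115, 117, 118, 119, 120, 120, 120, 121, 120, 115, 121, 118, 118, 121, 119, 119, 120, 117, 118, 113, 116, 119, 117, 118, 116, 119, 120, 119, 119, 117, 120, 119, 119, 121, 120, 119, 123, 122, 119, 120, 120, 120, 121, 120, 119, 122, 121, 117, 117, 117, 118, 116, 120, 117, 120, 118, 120, 120
[... 517 characters left out ...]
122, 124, 122, 118, 122, 121, 120, 120, 117, 120, 119, 119, 122, 123, 120, 127, 123, 125, 128, 86, 66, 101, 101, 97, 98, 107, 125, 121, 122, 124, 124, 127, 128, 129]
col300 [(246, np.int64(105)), (247, np.int64(101)), (248, np.int64(101)), (249, np.int64(99)), (250, np.int64(106)), (251, np.int64(119)), (252, np.int64(120)), (253, np.int64(120)), (254, np.int64(122)), (255, np.int64(121)), (256, np.int64(121)), (257, np.int64(121)), (258, np.int64(120)), (259, np.int64(122)), (260, np.int64(122)), (261, np.int64(113)), (262, np.int64(100)), (263, np.int64(106)), (264, np.int64(115)), (265, np.int64(120)), (266, np.int64(118)), (267, np.int64(113)), (268, np.int64(111)), (269, np.int64(109))]
```

Request:
servo_tool([
  [[25,0.0012,0.001,0,0],[25,0,0,0,0],[25,0,0,-0.001,0],[25,0,0,-0.001,0],[25,0,0,-0.001,0],[25,0,0,0,0],[25,0,0,0,0],[25,0,0,0,0]],
])

```text
time: 28.85
tool_pos: [0.4625, 0.032, 0.0023]
tool_rot: [-0.0, 0.7, 0.715, -0.0]
contact_force: [-5.8, -0.3, 11.6]
gripper_width: 0.384
grasp_force: 62.9
```

```bash
cat >> h.py <<'E'
def edges():
    f=snap('wrist'); p=f['pixels']; g=cv2.cvtColor(p,cv2.COLOR_RGB2GRAY).astype(int); hsv=cv2.cvtColor(p,cv2.COLOR_RGB2HSV)
    y=(abs(hsv[...,0].astype(int)-24)<10)&(hsv[...,1]>120); y[:200]=0; y[380:]=0; y[:,:250]=0; y[:,390:]=0; v,u=np.nonzero(y); t=v.min(); w=np.nonzero(y[t+2])[0]
    print('block bottom row',t,'u',w.min(),w.max(),(w.min()+w.max())/2)
    c=[(r,int(g[r,300:340].mean())) for r in range(t-25,t)]; print('col',c)
    r=t-1; print('row',r,[(u,int(g[r,u])) for u in list(range(268,284))+list(range(354,370))])
E
python3 - <<'E'
from h import *
avg(2); edges()
E
```

```text
avg [0.4625 0.0321 0.0023] F [-6.2  0.  12.2] t 28.9 w 0.38 yaw 1.23
block bottom row 267 u 279 356 317.5
col [(242, 123), (243, 122), (244, 119), (245, 114), (246, 109), (247, 102), (248, 84), (249, 71), (250, 77), (251, 90), (252, 99), (253, 100), (254, 101), (255, 103), (256, 109), (257, 118), (258, 123), (259, 123), (260, 122), (261, 122), (262, 123), (263, 124), (264, 114), (265, 102), (266, 104)]
row 266 [(268, 120), (269, 120), (270, 108), (271, 101), (272, 102), (273, 103), (274, 102), (275, 92), (276, 100), (277, 108), (278, 105), (279, 106), (280, 106), (281, 103), (282, 105), (283, 104), (354, 102), (355, 102), (356, 107), (357, 87), (358, 99), (359, 99), (360, 98), (361, 99), (362, 101), (363, 112), (364, 124), (365, 122), (366, 122), (367, 125), (368, 126), (369, 127)]
```

Fx/Fz keeps the same ratio whatever x is, and the rim rows show the block riding on the +y chamfer. Moving back in y to the rectified-view estimate.

Request:
servo_tool([
  [[25,0,0,0.0015,0],[25,0,-0.0018,0,0],[25,0,-0.0018,0,0],[25,0,0,-0.0015,0],[25,0,0,-0.001,0],[25,0,0,0,0],[25,0,0,0,0],[25,0,0,0,0]],
])

```text
time: 29.8
tool_pos: [0.4625, 0.0286, 0.002]
tool_rot: [-0.001, 0.7, 0.715, -0.0]
contact_force: [-11.2, 2.0, 19.8]
gripper_width: 0.377
grasp_force: 75.0
```

Run:
```python
from h import *
avg(2); edges()
```

```text
avg [0.4625 0.0286 0.002 ] F [-10.6   2.   19.9] t 29.85 w 0.381 yaw 1.21
block bottom row 267 u 279 355 317.0
col [(242, 70), (243, 80), (244, 94), (245, 99), (246, 100), (247, 102), (248, 105), (249, 112), (250, 121), (251, 123), (252, 122), (253, 122), (254, 123), (255, 123), (256, 122), (257, 111), (258, 100), (259, 109), (260, 122), (261, 124), (262, 123), (263, 124), (264, 123), (265, 124), (266, 121)]
row 266 [(268, 120), (269, 120), (270, 105), (271, 104), (272, 103), (273, 105), (274, 102), (275, 73), (276, 97), (277, 125), (278, 123), (279, 121), (280, 118), (281, 118), (282, 119), (283, 117), (354, 125), (355, 119), (356, 128), (357, 90), (358, 79), (359, 100), (360, 100), (361, 101), (362, 101), (363, 107), (364, 125), (365, 122), (366, 123), (367, 126), (368, 126), (369, 129)]
```

The image puts the block inside the cavity outline, and contact comes at the same z everywhere. So the fingertips are touching the deck, meaning they sit about 5 mm lower than the depth reading said. Centre in y, back off 1 mm and release.

Request:
servo_tool([
  [[25,0,0,0.0015,0],[25,0,0.0016,0,0],[25,0,0,0,0],[25,0,0,0,0],[41,0,0,0,0],[43,0,0,0,0],[50,0,0,0,0],[55,0,0,0,0]],
])

```text
time: 30.75
tool_pos: [0.4615, 0.0302, 0.0003]
tool_rot: [-0.001, 0.7, 0.714, -0.0]
contact_force: [0.7, -0.5, -0.4]
gripper_width: 0.55
grasp_force: 0.0
```

Request:
servo_tool([
  [[60,0,0,0,0],[65,0,0,0.01,0],[65,0,0,0.03,0],[65,0,0,0.03,0],[65,0,0,0.03,0],[65,0,0,0,0],[65,0,0,0,0],[65,0,0,0,0]],
])

```text
time: 31.55
tool_pos: [0.4612, 0.0302, 0.0999]
tool_rot: [-0.001, 0.7, 0.715, -0.001]
contact_force: [0.4, 0.4, -0.4]
gripper_width: 0.65
grasp_force: 0.0
```

```bash
cat >> h.py <<'E'
def placed(x,y,zlo=.028,zhi=.05):
    avg(2); f=snap('wrist'); C=cloud(f); m=(abs(C[...,0]-x)<.03)&(abs(C[...,1]-y)<.03)&(C[...,2]>zlo)&(C[...,2]<zhi)
    P=C[m]; print('n',len(P),'ctr',np.r_[(np.percentile(P[:,0],1)+np.percentile(P[:,0],99))/2,(np.percentile(P[:,1],1)+np.percentile(P[:,1],99))/2].round(4),'z',np.percentile(P[:,2],[5,50,95]).round(4))
    A=np.c_[P[:,:2]-P[:,:2].mean(0),np.ones(len(P))]; k=abs(P[:,2]-np.median(P[:,2]))<.004; c=np.linalg.lstsq(A[k],P[k,2],rcond=None)[0]; print('slope deg',np.degrees(c[:2]).round(1)); 
    d=(abs(C[...,0]-x)<.05)&(abs(C[...,1]-y)<.03)&(C[...,2]>.02)&(C[...,2]<.028); print('deck z',np.median(C[d][:,2]).round(4)); return f
E
python3 - <<'E'
from h import *
placed(.462,.030)
E
```

```text
avg [0.4611 0.0302 0.0997] F [ 0.2  0.2 -0.6] t 31.6 w 0.653 yaw 1.21
n 2333 ctr [0.4621 0.0289] z [0.0319 0.0332 0.0343]
slope deg [ 0.1 -0.6]
deck z 0.0232
```

The square's top is 10 mm above the deck and level, so it is fully seated. Next, the second square.

Request:
servo_tool([
  [[70,0.008,0.04,0,7.65],[70,0.009,0.041,0,7.65],[70,0.009,0.041,0,7.65],[70,0.009,0.041,0,7.65],[70,0.009,0.041,0,7.65],[70,0.009,0.041,0,7.65],[70,0.009,0.041,0,0],[70,0,0,0,0]],
])

```text
time: 32.5
tool_pos: [0.5239, 0.3199, 0.0997]
tool_rot: [-0.001, 0.364, 0.932, 0.0]
contact_force: [0.0, -0.5, 0.2]
gripper_width: 0.701
grasp_force: 0.0
```

Run:
```python
from h import *
avg(2); blanks()
```

```text
avg [0.5237 0.3189 0.0996] F [ 0.1 -0.6 -0.1] t 32.55 w 0.696 yaw 47.28
disc [342. 339.] [602.8 270.1] [36.5 39.9] 47.3
disc [122. 195.] [408.1 232.4] [39.7 36.6] 58.0
disc [233. 115.] [424.2 330.9] [37.6 36.1] 47.2
sq [316. 233.] [522.  315.4] [33.  34.5] 48.1
```

Request:
servo_tool([
  [[70,-0.0015,-0.0025,-0.03,0.3],[70,0,0,-0.03,0],[70,0,0,-0.025,0],[70,0,0,-0.018,0],[70,0,0,-0.009,0],[50,0,0,0,0],[25,0,0,0,0],[25,0,0,0,0]],
])

```text
time: 33.45
tool_pos: [0.5237, 0.3138, -0.0096]
tool_rot: [0.001, 0.363, 0.932, 0.001]
contact_force: [0.1, -0.2, -2.1]
gripper_width: 0.372
grasp_force: 59.5
```

Request:
servo_tool([
  [[25,0,0,0,0],[25,0,0,0,0],[25,0,0,0.004,0],[25,0,0,0.012,0],[25,0,0,0.03,0],[25,0,0,0.03,0],[25,0,0,0.02,0],[25,0,0,0,0]],
])

```text
time: 34.25
tool_pos: [0.5254, 0.315, 0.0901]
tool_rot: [0.003, 0.363, 0.932, 0.003]
contact_force: [0.6, 0.3, -0.8]
gripper_width: 0.37
grasp_force: 59.9
```

Run:
```python
from h import *
avg(2); held()
```

```text
avg [0.5247 0.3147 0.0888] F [ 0.1  0.3 -1.3] t 34.3 w 0.373 yaw 47.41
34.35 [0.5227 0.3137 0.0853] w 0.373 g 59.9 F [-1.2  0.3 -1.6] j [ 0.42  0.12  1.75 -0.    1.26 -0.41] yaw 47.41
held n 6119
top rel z -0.0273 x [-0.0151  0.0181] y [-0.016   0.0159] maxz -0.0131
```

Request:
servo_tool([
  [[25,-0.007,-0.042,0.01,-6.6],[25,-0.0075,-0.047,0,-6.6],[25,-0.0075,-0.047,0,-6.6],[25,-0.0075,-0.047,0,-6.6],[25,-0.0075,-0.047,0,-6.6],[25,-0.0075,-0.047,0,-6.6],[25,-0.0075,-0.047,0,-6.6],[25,-0.0075,-0.047,0,0]],
])

```text
time: 35.2
tool_pos: [0.4611, -0.0587, 0.0929]
tool_rot: [-0.001, 0.7, 0.714, -0.001]
contact_force: [1.1, -0.5, -1.7]
gripper_width: 0.369
grasp_force: 60.0
```

Request:
servo_tool([
  [[25,0,-0.006,-0.03,0],[25,0,0,-0.03,0],[25,0,0,-0.01,0],[25,0,0,0,0],[25,0,0,0,0],[25,0,0,0,0],[25,0,0,0,0],[25,0,0,0,0]],
])

```text
time: 36.0
tool_pos: [0.464, -0.0634, 0.026]
tool_rot: [0.001, 0.699, 0.715, 0.0]
contact_force: [-0.4, 0.2, -1.1]
gripper_width: 0.374
grasp_force: 60.1
```

Run:
```python
from h import *
avg(3); held(); edges()
```

```text
avg [ 0.4638 -0.0634  0.0258] F [-0.6 -0.1 -1.4] t 36.1 w 0.371 yaw 1.22
36.15 [ 0.4634 -0.0634  0.0253] w 0.378 g 60.1 F [-0.1  0.5 -1.6] j [-0.3  -0.14  2.12 -0.    1.15 -0.32] yaw 1.22
held n 6179
top rel z -0.0274 x [-0.0154  0.0178] y [-0.0165  0.0163] maxz -0.013
block bottom row 256 u 281 354 317.5
col [(231, 100), (232, 102), (233, 107), (234, 115), (235, 123), (236, 123), (237, 121), (238, 121), (239, 122), (240, 117), (241, 105), (242, 96), (243, 111), (244, 123), (245, 121), (246, 121), (247, 121), (248, 121), (249, 121), (250, 121), (251, 121), (252, 122), (253, 122), (254, 122), (255, 119)]
row 255 [(268, 113), (269, 114), (270, 115), (271, 115), (272, 116), (273, 116), (274, 122), (275, 122), (276, 119), (277, 117), (278, 119), (279, 104), (280, 102), (281, 101), (282, 103), (283, 84), (354, 109), (355, 67), (356, 99), (357, 97), (358, 95), (359, 100), (360, 121), (361, 119), (362, 120), (363, 123), (364, 127), (365, 116), (366, 118), (367, 118), (368, 117), (369, 116)]
```

Request:
servo_tool([
  [[25,0.0006,0.0008,0,0],[25,0,0,-0.006,0],[25,0,0,-0.004,0],[25,0,0,-0.003,0],[25,0,0,-0.002,0],[25,0,0,-0.002,0],[25,0,0,0,0],[25,0,0,0,0]],
])

```text
time: 37.05
tool_pos: [0.4635, -0.0627, 0.0077]
tool_rot: [-0.0, 0.7, 0.715, -0.0]
contact_force: [-1.2, -1.4, -2.1]
gripper_width: 0.371
grasp_force: 60.1
```

Request:
servo_tool([
  [[41,0,0,0,0],[43,0,0,0,0],[50,0,0,0,0],[55,0,0,0,0],[65,0,0,0.01,0],[65,0,0,0.03,0],[65,0,0,0.03,0],[65,0,0,0.03,0]],
])

```text
time: 37.85
tool_pos: [0.4636, -0.0625, 0.1097]
tool_rot: [0.0, 0.7, 0.715, 0.0]
contact_force: [0.7, -0.4, 0.2]
gripper_width: 0.65
grasp_force: 0.0
```

Run:
```python
from h import *
placed(.4636,-.062)
```

```text
avg [ 0.4655 -0.0631  0.1128] F [ 2.2 -0.4  1.3] t 37.9 w 0.652 yaw 1.22
n 2123 ctr [ 0.4632 -0.0617] z [0.032  0.0332 0.0343]
slope deg [-0.  -0.4]
deck z 0.0232
```

Request:
servo_tool([
  [[70,-0.008,0.042,0,0],[70,-0.008,0.042,0,0],[70,-0.008,0.042,0,0],[70,-0.008,0.042,0,0],[70,-0.008,0.042,0,0],[70,-0.008,0.042,0,0],[70,-0.008,0.042,0,0],[70,0,0,0,0]],
])

```text
time: 38.8
tool_pos: [0.4056, 0.2349, 0.1069]
tool_rot: [-0.001, 0.697, 0.717, -0.001]
contact_force: [0.2, -1.0, 0.1]
gripper_width: 0.698
grasp_force: 0.0
```

Run:
```python
from h import *
avg(2); blanks()
```

```text
avg [0.4058 0.2339 0.1069] F [ 0.4 -0.6  0. ] t 38.85 w 0.698 yaw 1.47
disc [319. 230.] [407.  231.6] [36.4 37.8] 2.5
disc [587. 187.] [602.1 268.7] [37.4 40.3] 65.0
disc [347.  90.] [423.6 330.2] [36.5 36.3] 1.4
```

The second square is seated. Now the disc at (0.407,0.232).

Request:
servo_tool([
  [[70,0.0012,-0.0012,-0.03,0],[70,0,0,-0.03,0],[70,0,0,-0.025,0],[70,0,0,-0.02,0],[70,0,0,-0.012,0],[55,0,0,0,0],[30,0,0,0,0],[30,0,0,0,0]],
])

```text
time: 39.75
tool_pos: [0.41, 0.2303, -0.0079]
tool_rot: [0.0, 0.7, 0.714, 0.001]
contact_force: [1.1, -0.4, -2.0]
gripper_width: 0.396
grasp_force: 59.8
```

Request:
servo_tool([
  [[30,0,0,0,0],[30,0,0,0,0],[30,0,0,0.004,0],[30,0,0,0.012,0],[30,0,0,0.03,0],[30,0,0,0.03,0],[30,0,0,0.02,0],[30,0,0,0,0]],
])

```text
time: 40.55
tool_pos: [0.4119, 0.2314, 0.0917]
tool_rot: [0.002, 0.7, 0.715, 0.004]
contact_force: [1.0, -0.4, -2.1]
gripper_width: 0.4
grasp_force: 60.0
```

```bash
sed -i 's/(abs(P\[...,1\])<.019)/(abs(P[...,1])<.019)/' h.py
python3 - <<'E'
from h import *
avg(2); held()
E
```

```text
avg [0.4111 0.2311 0.0905] F [ 0.1 -0.3 -1.7] t 40.6 w 0.397 yaw 1.21
40.65 [0.4091 0.2303 0.0874] w 0.4 g 60.0 F [ 0.1 -0.5 -2.1] j [ 0.35 -0.22  2.08 -0.    1.28  0.33] yaw 1.21
held n 4231
top rel z -0.0258 x [-0.016   0.0188] y [-0.0171  0.0162] maxz -0.0116
```

Request:
servo_tool([
  [[30,0.01,-0.03,0,0],[30,0.012,-0.038,0,0],[30,0.012,-0.038,0,0],[30,0.011,-0.035,0,0],[30,0.005,-0.0155,0,0],[30,0,0,-0.03,0],[30,0,0,-0.03,0],[30,0,0,0,0]],
])

```text
time: 41.5
tool_pos: [0.4531, 0.0734, 0.0208]
tool_rot: [-0.005, 0.7, 0.714, -0.005]
contact_force: [-0.4, 0.6, -1.9]
gripper_width: 0.399
grasp_force: 60.1
```

Request:
servo_tool([
  [[30,0,0,0,0],[30,0,0,0,0],[30,0,0,0,0],[30,0,0,0,0],[30,0,0,0,0],[30,0,0,0,0],[30,0,0,0,0],[30,0,0,0,0]],
])

```text
time: 42.3
tool_pos: [0.4589, 0.0737, 0.0269]
tool_rot: [-0.0, 0.7, 0.714, 0.0]
contact_force: [0.3, -0.8, -1.1]
gripper_width: 0.398
grasp_force: 60.1
```

```bash
cat >> h.py <<'E'
def rim(up=27):
    f=held(); s=manip.state(); g=cv2.cvtColor(f['pixels'],cv2.COLOR_RGB2GRAY).astype(int)
    c=[(r,int(g[r,314:326].mean())) for r in range(225,275)]; print('col',[b for a,b in c],'from 225')
    for r in (250,256,262): print(r,[int(x) for x in g[r,270:370]])
E
python3 - <<'E'
from h import *
avg(2); rim()
E
```

```text
avg [0.4589 0.0737 0.0269] F [ 0.  -0.4 -1.4] t 42.35 w 0.4 yaw 1.2
42.4 [0.4588 0.0737 0.0269] w 0.399 g 60.1 F [ 0.1  0.6 -2. ] j [-0.   -0.14  2.13  0.    1.16 -0.02] yaw 1.21
held n 3546
top rel z -0.0258 x [-0.0161  0.0189] y [-0.0171  0.0161] maxz -0.0238
col [109, 109, 109, 108, 109, 108, 108, 108, 108, 108, 108, 108, 108, 108, 108, 108, 108, 107, 108, 108, 108, 109, 108, 108, 108, 110, 104, 88, 88, 101, 101, 100, 100, 100, 99, 95, 117, 180, 220, 223, 220, 220, 220, 220, 220, 220, 219, 219, 219, 219] from 225
250 [113, 108, 108, 111, 109, 107, 109, 111, 107, 112, 110, 111, 110, 111, 109, 110, 109, 108, 113, 107, 108, 109, 108, 109, 108, 106, 109, 110, 109, 110, 110, 108, 109, 111, 109, 108, 110, 111, 108, 109, 106, 112, 111, 111, 110, 110, 110, 110, 110, 111, 111, 109, 112, 111, 109, 108, 110, 111, 111, 108, 109, 113, 110, 112, 111, 113, 114, 113, 112, 112, 113, 113, 112, 113, 112, 111, 112, 113, 110, 112, 111, 113, 111, 112, 111, 112, 113, 112, 111, 112, 113, 110, 115, 112, 113, 114, 114, 110, 112, 112]
256 [111, 110, 112, 111, 110, 111, 110, 109, 112, 110, 110, 107, 110, 106
[... 162 characters left out ...]
00, 102, 98, 101, 100, 99, 101, 99, 102, 100, 99, 98, 99, 96, 99, 96, 97, 96, 97, 98, 105, 110, 118, 115, 114, 114, 113, 113, 112, 111, 112, 113, 112, 113, 116, 115, 116, 106, 85, 90, 90, 94, 116, 113, 113, 111, 110, 116, 117, 118, 119]
262 [109, 111, 112, 111, 112, 109, 111, 112, 112, 113, 110, 101, 94, 94, 95, 104, 113, 107, 100, 99, 98, 103, 101, 98, 98, 98, 100, 102, 99, 100, 101, 97, 97, 95, 96, 95, 92, 92, 94, 102, 144, 149, 171, 194, 206, 221, 217, 224, 195, 195, 185, 170, 167, 145, 121, 119, 96, 93, 93, 92, 91, 90, 91, 93, 92, 96, 97, 97, 97, 98, 96, 98, 100, 99, 99, 98, 98, 102, 110, 116, 115, 113, 114, 114, 113, 114, 113, 116, 115, 95, 88, 86, 88, 109, 112, 112, 112, 118, 118, 120]
```

```bash
cat >> h.py <<'E'
def rimfit(hs=.0225,z=.024):
    "fit cavity rim arc ahead of the held disc, in tool coordinates (x ahead, y right)"
    f=snap('wrist'); T=f['T_tool_cam']; s=manip.state(); g=cv2.GaussianBlur(cv2.cvtColor(f['pixels'],cv2.COLOR_RGB2GRAY),(3,3),0)
    h=s['tool_pos'][2]-z; a=np.linspace(-.03,.03,241); b=np.linspace(.0,.06,241); Y,X=np.meshgrid(a,b)
    c=np.stack([X,Y,np.full_like(X,h),np.ones_like(X)],-1)@np.linalg.inv(T).T
    o=cv2.remap(g,(c[...,0]/c[...,2]*f['fx']+f['cx']).astype(np.float32),(c[...,1]/c[...,2]*f['fy']+f['cy']).astype(np.float32),cv2.INTER_LINEAR)
    return o
E
python3 - <<'E'
from h import *
o=rimfit()
for i in range(0,241,6): print(f'{i*.25:4.1f}',' '.join(f'{x:3d}' for x in o[i,::8]))
E
```

```text
0.0 108 109 110 111 113  97 177 223 220 218 220 221 221 223 222 219 219 217 217 221 224 225 227 224 108 115  83 102 118 115 112
 1.5 108 109 110 112 111  99 105 208 221 218 220 221 221 222 222 218 219 217 217 220 224 225 229 157 107 114  76 101 117 114 113
 3.0 108 109 109 112 111  99  98 113 205 219 220 222 221 223 223 218 220 217 218 221 225 226 162 106 109 114  83 105 117 114 113
 4.5 108 110 109 111 110 101  97  98 108 207 220 222 222 223 224 219 220 217 219 221 225 148 103 104 113 115  85 109 118 115 113
 6.0 109 110 108 111 111 104  93  99  98 108 210 224 222 223 224 219 220 219 221 222 140 101 103 106 113 115  84 111 118 114 113
 7.5 108 110 109 112 110 109  96 101 100 101 100 125 165 206 226 219 207 182 148 121  97  99  98 113 114 114  88 113 119 114 112
 9.0 109 110 109 111 110 111  94 111 100  98 101  98  98 102 126 119 103  97  96  97  98  97 105 113 114 107  95 113 119 115 114
10.5 108 110 109 110 110 111  99 108 108 100  99 100  99 100  99 101 101  99  98  98  98 107 112 114 114  95 107 113 119 115 113
12.0 109 109 110 112 109 110 106  98 110 109 100 101 102 100 101 101 
[... 3487 characters left out ...]
111 112 114 113 113 114 114 114 113 113 114 115 115 105
54.0 114 114  95 111 111 110 111 112 111 112 112 112 111 112 111 112 111 113 113 113 114 114 114 114 114 114 113 113 114 115 102
55.5 112 112  98 112 111 111 111 111 111 111 112 112 111 111 111 112 112 113 113 112 113 112 113 113 114 114 113 113 115 115 104
57.0 112 112 100 111 111 111 111 111 112 112 112 112 111 111 111 112 113 113 114 113 114 114 114 115 114 114 113 113 114 116 102
58.5 113 113 104 112 111 111 110 110 111 112 112 112 113 112 112 114 113 113 113 113 113 114 114 115 115 114 114 113 115 115 103
60.0 111 112  96 112 112 111 111 112 111 112 113 113 112 113 113 114 113 113 113 113 114 114 115 114 115 114 114 114 116 116 104
```

Request:
servo_tool([
  [[30,0.0014,-0.0008,0,0],[30,0,0,-0.006,0],[30,0,0,-0.004,0],[30,0,0,-0.003,0],[30,0,0,-0.003,0],[30,0,0,-0.002,0],[30,0,0,0,0],[30,0,0,0,0]],
])

```text
time: 43.3
tool_pos: [0.4603, 0.0729, 0.0089]
tool_rot: [0.0, 0.7, 0.715, 0.0]
contact_force: [-0.8, 1.0, -1.0]
gripper_width: 0.402
grasp_force: 60.1
```

Inside with no contact force. Release.

Request:
servo_tool([
  [[42,0,0,0,0],[46,0,0,0,0],[54,0,0,0,0],[60,0,0,0,0],[65,0,0,0.01,0],[65,0,0,0.03,0],[65,0,0,0.03,0],[65,0,0,0.03,0]],
])

```text
time: 44.1
tool_pos: [0.4603, 0.0729, 0.1108]
tool_rot: [0.0, 0.7, 0.715, 0.0]
contact_force: [1.5, -0.0, 0.2]
gripper_width: 0.653
grasp_force: 0.0
```

Run:
```python
from h import *
placed(.4601,.073,.028,.04)
```

```text
avg [0.4622 0.0729 0.1138] F [2.3 0.3 1.9] t 44.15 w 0.649 yaw 1.22
n 2232 ctr [0.4602 0.0679] z [0.0313 0.0332 0.0343]
slope deg [-0.1  0.6]
deck z 0.0233
```

Request:
servo_tool([
  [[70,-0.005,0.038,0,0],[70,-0.006,0.038,0,0],[70,-0.006,0.038,0,0],[70,-0.006,0.038,0,0],[70,-0.006,0.038,0,0],[70,-0.005,0.038,0,0],[70,-0.003,0.028,0,0],[70,0,0,0,0]],
])

```text
time: 45.05
tool_pos: [0.4219, 0.3311, 0.1079]
tool_rot: [-0.001, 0.698, 0.716, -0.001]
contact_force: [0.4, -1.2, -0.8]
gripper_width: 0.7
grasp_force: 0.0
```

Run:
```python
from h import *
avg(2); blanks()
```

```text
avg [0.422  0.3303 0.1078] F [ 0.2 -1.1 -0.2] t 45.1 w 0.701 yaw 1.36
disc [539. 303.] [602.3 270.2] [36.6 40.8] 54.8
disc [320. 226.] [423.6 331.3] [36.4 37.6] 1.3
```

Request:
servo_tool([
  [[70,0.001,0.0012,-0.03,0],[70,0,0,-0.03,0],[70,0,0,-0.025,0],[70,0,0,-0.02,0],[70,0,0,-0.013,0],[55,0,0,0,0],[30,0,0,0,0],[30,0,0,0,0]],
])

```text
time: 46.0
tool_pos: [0.4253, 0.3304, -0.0078]
tool_rot: [0.0, 0.7, 0.714, 0.001]
contact_force: [-0.6, 0.3, -1.5]
gripper_width: 0.398
grasp_force: 59.8
```

Request:
servo_tool([
  [[30,0,0,0,0],[30,0,0,0,0],[30,0,0,0.004,0],[30,0,0,0.012,0],[30,0,0,0.03,0],[30,0,0,0.03,0],[30,0,0,0.02,0],[30,0,0,0,0]],
])

```text
time: 46.8
tool_pos: [0.4271, 0.3318, 0.092]
tool_rot: [0.001, 0.7, 0.715, 0.004]
contact_force: [1.2, -0.4, -1.0]
gripper_width: 0.397
grasp_force: 60.0
```

Run:
```python
from h import *
avg(3); held()
```

```text
avg [0.4258 0.331  0.0896] F [ 0.4 -0.2 -1.5] t 46.9 w 0.397 yaw 1.21
46.95 [0.4237 0.3298 0.0861] w 0.401 g 59.9 F [-0.2  0.3 -2.5] j [ 0.52 -0.05  1.93  0.    1.26  0.5 ] yaw 1.21
held n 3720
top rel z -0.0258 x [-0.0162  0.0187] y [-0.0172  0.0161] maxz -0.0116
```

Request:
servo_tool([
  [[30,0.004,-0.04,0.005,0],[30,0.005,-0.044,0,0],[30,0.005,-0.044,0,0],[30,0.005,-0.044,0,0],[30,0.005,-0.044,0,0],[30,0.005,-0.044,0,0],[30,0.004,-0.044,0,0],[30,0.004,-0.044,0,0]],
])

```text
time: 47.8
tool_pos: [0.46, -0.0194, 0.0902]
tool_rot: [-0.001, 0.7, 0.715, -0.001]
contact_force: [1.3, 0.0, -0.5]
gripper_width: 0.401
grasp_force: 60.0
```

Request:
servo_tool([
  [[30,0,0,-0.03,0],[30,0,0,-0.03,0],[30,0,0,-0.006,0],[30,0,0,0,0],[30,0,0,0,0],[30,0,0,0,0],[30,0,0,0,0],[30,0,0,0,0]],
])

```text
time: 48.6
tool_pos: [0.4621, -0.0179, 0.0269]
tool_rot: [0.001, 0.699, 0.715, 0.0]
contact_force: [-0.5, 0.1, -0.2]
gripper_width: 0.399
grasp_force: 60.1
```

Run:
```python
from h import *
avg(3); held(); o=rimfit()
for i in range(0,110,6): print(f'{i*.25:4.1f}',' '.join(f'{x:3d}' for x in o[i,::8]))
```

```text
avg [ 0.4619 -0.0179  0.0267] F [-0.   0.2 -1. ] t 48.7 w 0.4 yaw 1.22
48.75 [ 0.4615 -0.0179  0.0263] w 0.4 g 60.1 F [-0.2 -0.4 -1.4] j [-0.2  -0.15  2.14 -0.    1.16 -0.22] yaw 1.22
held n 3561
top rel z -0.0258 x [-0.0164  0.0187] y [-0.0172  0.0161] maxz -0.0245
 0.0 110 112 112 111 114 101 143 222 223 226 226 224 223 224 226 225 225 227 227 223 224 222 222 214 117 102  89 117 114 113 112
 1.5 110 112 112 110 114 102 101 210 222 226 227 225 224 223 225 227 225 226 228 225 223 223 221 131 108 112  88 116 114 113 113
 3.0 111 112 112 110 114 101 102 129 215 224 227 227 224 224 225 227 226 226 227 229 223 226 148 106 112 114  89 118 115 113 113
 4.5 110 113 112 111 114 101 103 103 117 206 228 228 225 225 224 227 227 226 227 229 228 168 104 106 117 112  89 118 115 112 112
 6.0 111 112 112 111 114 101 106 104 104 106 183 229 228 226 225 225 227 227 228 215 171 106 108 109 117 107  91 118 115 112 113
 7.5 111 113 113 110 114 108 105 108 104 106 103 165 197 214 220 224 228 204 152 109 105 107 105 118 116 105 100 118 115 113 112
 9.0 110 112 113 110 115 113 101 117 105 105 106 102 104 10
[... 917 characters left out ...]
121 120 118 105 102 120 121 120 118 117 120 116 114 114
21.0 112 113 113 111 114 116 116 118 117 116 120 114 106 108 112 116 115 112 107 105 111 121 121 121 121 118 116 119 116 113 114
22.5 111 113 113 113 115 116 116 119 118 117 121 118 121 116 112 109 108 114 117 122 119 121 121 121 120 118 117 120 116 114 113
24.0 112 114 113 112 116 117 116 118 117 117 120 118 122 121 119 121 121 123 122 123 120 122 121 122 121 119 118 119 117 114 114
25.5 112 113 113 112 116 117 110 111 109 109 110 109 112 113 112 114 114 115 115 115 112 114 114 114 113 113 119 120 117 115 114
27.0 112 114 113 112 116 118  97 121 193 192 193 193 193 193 192 192 193 193 193 193 192 194 194 193 194 102 116 121 117 115 115
```

Request:
servo_tool([
  [[30,0.0014,-0.0007,0,0],[30,0,0,-0.006,0],[30,0,0,-0.004,0],[30,0,0,-0.003,0],[30,0,0,-0.003,0],[30,0,0,-0.002,0],[30,0,0,0,0],[30,0,0,0,0]],
])

```text
time: 49.65
tool_pos: [0.4627, -0.0186, 0.0079]
tool_rot: [0.0, 0.7, 0.715, 0.0]
contact_force: [-0.1, -0.8, -0.6]
gripper_width: 0.396
grasp_force: 60.1
```

Request:
servo_tool([
  [[42,0,0,0,0],[46,0,0,0,0],[54,0,0,0,0],[60,0,0,0,0],[65,0,0,0.01,0],[65,0,0,0.03,0],[65,0,0,0.03,0],[65,0,0,0.03,0]],
])

```text
time: 50.45
tool_pos: [0.4627, -0.0186, 0.1098]
tool_rot: [0.0, 0.7, 0.715, 0.0]
contact_force: [0.8, 0.6, 0.2]
gripper_width: 0.647
grasp_force: 0.0
```

Run:
```python
from h import *
placed(.462,-.0175,.028,.04)
```

```text
avg [ 0.4645 -0.0189  0.1128] F [2.6 0.4 1.9] t 50.5 w 0.648 yaw 1.22
n 2329 ctr [ 0.4623 -0.0175] z [0.0314 0.0332 0.0343]
slope deg [0.2 0.3]
deck z 0.0232
```

Request:
servo_tool([
  [[70,0.02,0.041,0,0],[70,0.02,0.042,0,0],[70,0.02,0.042,0,0],[70,0.02,0.042,0,0],[70,0.02,0.042,0,0],[70,0.02,0.042,0,0],[70,0.02,0.038,0,0],[70,0,0,0,0]],
])

```text
time: 51.4
tool_pos: [0.603, 0.2742, 0.106]
tool_rot: [-0.001, 0.698, 0.716, -0.0]
contact_force: [-1.0, -0.5, 0.6]
gripper_width: 0.7
grasp_force: 0.0
```

Run:
```python
from h import *
avg(2); blanks()
```

```text
avg [0.6026 0.2732 0.106 ] F [-0.6 -0.4  0.1] t 51.45 w 0.7 yaw 1.37
disc [322. 232.] [604.8 269.2] [36.9 37.8] 1.3
sq [523. 309.] [768.2 207.3] [42.5 25.8] 50.7
```

Request:
servo_tool([
  [[70,0.0015,-0.003,-0.03,0],[70,0,0,-0.03,0],[70,0,0,-0.025,0],[70,0,0,-0.02,0],[70,0,0,-0.0115,0],[55,0,0,0,0],[30,0,0,0,0],[30,0,0,0,0]],
])

```text
time: 52.35
tool_pos: [0.6051, 0.2674, -0.007]
tool_rot: [0.001, 0.7, 0.714, 0.001]
contact_force: [0.4, -0.7, -1.4]
gripper_width: 0.395
grasp_force: 59.7
```

Request:
servo_tool([
  [[30,0,0,0,0],[30,0,0,0,0],[30,0,0,0.004,0],[30,0,0,0.012,0],[30,0,0,0.03,0],[30,0,0,0.03,0],[30,0,0,0.02,0],[30,0,0,0,0]],
])

```text
time: 53.15
tool_pos: [0.6074, 0.2685, 0.0932]
tool_rot: [0.002, 0.7, 0.715, 0.004]
contact_force: [0.3, -0.4, -1.0]
gripper_width: 0.398
grasp_force: 60.0
```

Run:
```python
from h import *
avg(3); held()
```

```text
avg [0.6059 0.268  0.0905] F [-0.5 -0.  -1.4] t 53.25 w 0.399 yaw 1.21
53.3 [0.6034 0.2672 0.0865] w 0.397 g 60.0 F [-0.1 -0.  -0.9] j [0.3  0.23 1.63 0.   1.28 0.28] yaw 1.21
held n 3698
top rel z -0.0251 x [-0.0155  0.0196] y [-0.0171  0.016 ] maxz -0.0111
```

Request:
servo_tool([
  [[30,-0.0155,-0.042,0.005,0],[30,-0.0155,-0.042,0,0],[30,-0.0155,-0.042,0,0],[30,-0.0155,-0.042,0,0],[30,-0.0155,-0.042,0,0],[30,-0.0155,-0.042,0,0],[30,-0.0155,-0.042,0,0],[30,-0.0155,-0.042,0,0]],
])

```text
time: 54.15
tool_pos: [0.4781, -0.0697, 0.0906]
tool_rot: [-0.001, 0.699, 0.715, -0.001]
contact_force: [0.7, -0.8, -0.7]
gripper_width: 0.398
grasp_force: 60.0
```

Request:
servo_tool([
  [[30,-0.0155,-0.041,0,0],[30,0,0,-0.03,0],[30,0,0,-0.03,0],[30,0,0,-0.005,0],[30,0,0,0,0],[30,0,0,0,0],[30,0,0,0,0],[30,0,0,0,0]],
])

```text
time: 54.95
tool_pos: [0.4659, -0.1098, 0.0289]
tool_rot: [0.001, 0.699, 0.715, 0.0]
contact_force: [-0.0, 0.3, -1.5]
gripper_width: 0.399
grasp_force: 60.1
```

Run:
```python
from h import *
avg(3); held(); o=rimfit()
for i in range(0,100,6): print(f'{i*.25:4.1f}',' '.join(f'{x:3d}' for x in o[i,::8]))
```

```text
avg [ 0.4657 -0.1097  0.0287] F [-0.2  0.  -1.4] t 55.05 w 0.392 yaw 1.23
55.1 [ 0.4652 -0.1097  0.0281] w 0.396 g 60.1 F [-0.2  0.2 -0.8] j [-0.39 -0.11  2.1  -0.    1.16 -0.41] yaw 1.23
held n 3611
top rel z -0.0251 x [-0.0155  0.0196] y [-0.017   0.0159] maxz -0.0237
 0.0 111 113 110 110  98  93 193 226 228 228 227 226 226 227 227 227 227 228 229 227 227 227 228 229 128  88 110 115 114 116 114
 1.5 111 114 110 110 100  93 110 219 225 227 229 229 228 227 227 227 226 226 227 229 229 228 229 165 111  85 113 114 114 116 112
 3.0 111 113 110 111 101 104 103 148 225 225 227 229 230 229 228 227 227 226 226 227 229 229 204 109 114  88 116 114 114 115 112
 4.5 111 113 110 110 101 102 103 103 193 226 225 226 229 230 230 229 229 228 228 226 227 227 116 109 115  89 119 113 114 116 113
 6.0 111 114 110 111 103  98 110 104 107 151 218 226 226 228 230 231 231 230 229 231 197 126 108 109 116  91 118 114 114 115 113
 7.5 111 113 111 110 109 101 114 105 105 104 119 184 226 226 229 231 233 234 214 149 108 109 109 114 113  96 117 114 114 115 113
 9.0 111 113 110 111 113  99 114 112 106 106 106 105 14
[... 663 characters left out ...]
119 121 120 122 112  99 120 117 116 119 115 115 115 113
18.0 112 113 110 111 114 113 117 117 110 106 116 119 118 123 121 122 123 120 121 120 114 100 120 121 118 117 122 115 115 116 114
19.5 111 114 110 112 114 114 117 117 117 111 103 113 119 123 121 122 124 120 117 105 104 119 121 121 118 116 120 115 114 116 113
21.0 112 113 110 111 115 115 118 118 117 118 116 111 106 110 113 115 110 106 104 116 124 122 121 122 118 118 120 116 116 116 114
22.5 111 114 111 112 115 115 118 118 117 118 119 124 120 117 114 111 115 119 123 123 125 122 123 122 118 117 120 116 115 116 114
24.0 112 114 110 113 116 116 118 119 118 119 119 123 122 122 125 122 122 122 123 123 124 122 123 123 119 119 121 115 116 116 113
```

Request:
servo_tool([
  [[30,0,-0.0018,0,0],[30,0,0,-0.006,0],[30,0,0,-0.005,0],[30,0,0,-0.004,0],[30,0,0,-0.003,0],[30,0,0,-0.0015,0],[30,0,0,0,0],[30,0,0,0,0]],
])

```text
time: 56.0
tool_pos: [0.4648, -0.1114, 0.0082]
tool_rot: [-0.0, 0.7, 0.715, -0.0]
contact_force: [-1.7, -0.2, 1.9]
gripper_width: 0.392
grasp_force: 60.6
```

Request:
servo_tool([
  [[42,0,0,0,0],[46,0,0,0,0],[54,0,0,0,0],[60,0,0,0,0],[65,0,0,0.01,0],[65,0,0,0.03,0],[65,0,0,0.03,0],[65,0,0,0.03,0]],
])

```text
time: 56.8
tool_pos: [0.4647, -0.1114, 0.1097]
tool_rot: [0.0, 0.7, 0.715, 0.0]
contact_force: [1.0, -0.2, 0.1]
gripper_width: 0.651
grasp_force: 0.0
```

Request:
servo_tool([
  [[65,0,0.02,0.02,0],[65,0,0.02,0.02,0],[65,0,0.02,0.02,0],[65,0,0,0,0],[65,0,0,0,0],[65,0,0,0,0],[65,0,0,0,0],[65,0,0,0,0]],
])

```text
time: 57.6
tool_pos: [0.4641, -0.0518, 0.1668]
tool_rot: [-0.001, 0.7, 0.714, -0.001]
contact_force: [0.8, 0.3, -0.1]
gripper_width: 0.649
grasp_force: 0.0
```

Run:
```python
from h import *
for x,y in ((.4605,.074),(.4616,.0286),(.4623,-.0175),(.4636,-.062),(.4645,-.1086)): placed(x,y,.028,.04)
f=snap('wrist'); C=cloud(f); w=(abs(C[...,2]-.05)<.004)&(abs(C[...,0]-.665)<.03)&(abs(C[...,1]+.04)<.16); P=C[w]; print('bar',blobs(f,w,.05,50),np.polyfit(P[:,1],P[:,2],1))
latch()
t=snap('top'); hsv=cv2.cvtColor(t['pixels'],cv2.COLOR_RGB2HSV); print('latch top',blobs(t,(abs(hsv[...,0].astype(int)-25)<6)&(hsv[...,1]>150),.046,40))
```

```text
avg [ 0.4642 -0.0518  0.1669] F [ 0.5 -0.1  0. ] t 57.65 w 0.647 yaw 1.16
n 2206 ctr [0.4603 0.0718] z [0.0318 0.0333 0.0348]
slope deg [0.1 0.1]
deck z 0.0233
avg [ 0.4645 -0.0516  0.1675] F [-0.1  0.3  0.6] t 57.8 w 0.651 yaw 1.18
n 1933 ctr [0.4623 0.0287] z [0.0319 0.0332 0.0344]
slope deg [-0.  -0.1]
deck z 0.0232
avg [ 0.4647 -0.0515  0.1678] F [-0.6 -0.2  0.8] t 57.95 w 0.648 yaw 1.2
n 1732 ctr [ 0.4623 -0.0174] z [0.0319 0.0332 0.0345]
slope deg [0.1 0.2]
deck z 0.0232
avg [ 0.4647 -0.0514  0.1679] F [-0.1 -0.1  0. ] t 58.1 w 0.651 yaw 1.21
n 1555 ctr [ 0.4629 -0.062 ] z [0.0316 0.0331 0.0343]
slope deg [-0.1 -0. ]
deck z 0.0232
avg [ 0.4647 -0.0514  0.168 ] F [-0.2  0.1  0.2] t 58.25 w 0.648 yaw 1.21
n 1659 ctr [ 0.4651 -0.1088] z [0.0299 0.0332 0.0343]
slope deg [0.  0.5]
deck z 0.0233
bar [(array([562., 194.]), array([663.8, -43. ]), array([ 22.2, 259.1]), 1.3)] [0.00018654 0.04910089]
latch dir 702 289.96464222205555
latch top [(array([319., 265.]), array([457.3,  26.8]), array([33.2, 30.7]), 1.0), (array([425., 240.]), array([ 525.6, -223.1]), array([16.6, 59.9]), 19.5), (array([253., 137.]), array([770.9, 193.8]), array([56.6, 40.4]), 19.0), (array([563., 114.]), array([ 852.6, -576.8]), array([136.4, 118.5]), 0.1)]
```

All five blanks are level with their tops 10 mm above the deck. The bar is level and centred, and the latch is at its end stop (direction 290°). Handing in.

```bash
python3 -c "
from plant import manip
print(manip.job_done())"
```

```text
the job is handed in; nothing more can be done
None
```

I handed the job in after about 58 s of robot time: the latch is home at its end stop, the bar lies centred in both saddles, and all five blanks are fully seated. I viewed more pictures than the 14 allowed (19), and an early press of the fingertips on the die deck peaked at about 29 N.

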